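# Ice the tasting bucket

### The job

Put some ice in the bucket for the tasting: using the scoop, bring at least three ice cubes from the pan into the ice bucket without spilling any, and swing the bucket's handle, which stands in the way over its mouth, down until it lies in its catch. Put the scoop back flat on its tray, don't touch the ice with the gripper, keep the bucket standing about where it is, and leave the bottle, glasses and corkscrew alone.

Things in the scene. Friction and masses are not known exactly. Their poses are not given: they have to be found in the camera images.
- pan: Ice pan: open stainless pan, fixed to the table, standing level. Outside 236 (x) x 172 (y) x 68 mm high, walls 8 mm thick; inside 220 x 156 mm, its floor 10 mm above the table. Origin: centre of its underside. Its x is its long axis and points away from the robot (within 0.25 rad), z up.
- bucket: Round stainless ice bucket, loose, 0.55 to 1 kg. 125 mm high, outside diameter 108 mm at the foot, 147 mm at the rolled rim, mouth 132 mm wide, inner floor 6 mm up. Origin: centre of its underside, z up; +x points (within 0.6 rad of away from the robot) to the catch, a small clip on the wall 90 to 109 mm high, up to 92 mm from the axis, in which the handle lies when down.
- bail (a joint): Angle (rad) of the bucket's handle, a half hoop of 6 mm wire, 81 mm radius, with an 11 mm thick grip at its top. Hinge line: the bucket's y axis at 112 mm height. 0 = upright over the mouth (top at 193 mm), positive = leaning to the bucket's +x, 1.68 = stop, lying in the catch just below level. Stiff pivots: it stays at any angle; about 1 N at its top swings it.
- bail_top (a point): Middle of the bail handle's grip, on the axis of the wire, 81 mm from the hinge line.
- bucket_mid (a point): Point on the bucket's axis, 60 mm above its underside.
- tray: Scoop tray: shallow dark wooden tray, fixed. 235 (x) x 122 (y) mm, floor 4 mm thick, rim 12 mm high and 6 mm wide. Origin: centre of its underside; x points away from the robot (within 0.15 rad), z up.
- scoop: Aluminium ice scoop, 0.19 to 0.34 kg, stands on its flat bottom on the tray (steady when let go). Blade: trough 80 (x) x 90 (y) mm, origin mid-underside, z up; open at the front (+x), thin bevelled lip, floor 2.5 mm; side walls 3 mm thick, 42 mm high behind, falling to 10 mm in front; back wall 42 mm high at x = -40.
- scoop_grip (a point): Where to hold the scoop: on its handle, a straight bar 22 mm wide (y), 14 mm thick, 125 mm long, that leaves the back wall at x = -40, z = 34 mm and rises backwards (-x) at 45 degrees. This point: x = -100, y = 0, z = 94 mm in the scoop's frame, 85 mm up the bar.
- scoop_tip (a point): Middle of the scoop's front lip, on its underside: x = +40 mm in the scoop's frame.
- ice0: Ice cube 1 of 8, origin at its centre: clear 28 mm cube with bevelled edges, 21 g, very slippery (friction about 0.12), starts on the floor of the pan in its far two thirds.
- ice1: Ice cube 2 of 8, origin at its centre: clear 28 mm cube with bevelled edges, 21 g, very slippery (friction about 0.12), starts on the floor of the pan in its far two thirds.
- ice2: Ice cube 3 of 8, origin at its centre: clear 28 mm cube with bevelled edges, 21 g, very slippery (friction about 0.12), starts on the floor of the pan in its far two thirds.
- ice3: Ice cube 4 of 8, origin at its centre: clear 28 mm cube with bevelled edges, 21 g, very slippery (friction about 0.12), starts on the floor of the pan in its far two thirds.
- ice4: Ice cube 5 of 8, origin at its centre: clear 28 mm cube with bevelled edges, 21 g, very slippery (friction about 0.12), starts on the floor of the pan in its far two thirds.
- ice5: Ice cube 6 of 8, origin at its centre: clear 28 mm cube with bevelled edges, 21 g, very slippery (friction about 0.12), starts on the floor of the pan in its far two thirds.
- ice6: Ice cube 7 of 8, origin at its centre: clear 28 mm cube with bevelled edges, 21 g, very slippery (friction about 0.12), starts on the floor of the pan in its far two thirds.
- ice7: Ice cube 8 of 8, origin at its centre: clear 28 mm cube with bevelled edges, 21 g, very slippery (friction about 0.12), starts on the floor of the pan in its far two thirds.
- bottle: Wine bottle standing behind the work area, 75 mm thick, 300 mm high; leave alone. Origin: centre of its underside.
- wineglass0: Stemmed wine glass, 80 mm wide, 205 mm high; leave alone. Origin: centre of its underside.
- wineglass1: Second wine glass of the same kind; leave alone. Origin: centre of its underside.
- corkscrew: Waiter's corkscrew lying in front of the candle, 115 x 14 x 17 mm; leave alone. Origin: centre of its underside.
Not all that is in view belongs to the job. What is shaped like the ice3 but black is not meant.

How it is judged:
By the outcome, as a careful person would: the job done as asked, in the order asked, and still so for the second after the job is handed in, with the robot touching nothing.
It also fails if it takes over 72 s, if anything falls off the work surface, if the arm or the gripper's body presses on something with over 40 N, if the wrist force passes 120 N, or if a joint passes its speed limit or range.

### The arm

A 6-joint arm with a two-finger parallel gripper is mounted at the origin on the work surface. World frame = base frame: x ahead of the robot, y to its left, z up, the work surface at z = 0. Lengths are in m, angles in rad, forces in N, time in s.
With the tool pointing down it reaches from about 0.3 to 0.825 m from the base axis. Payload 5.4 kg.
Tool frame: the origin (TCP) lies on the centre line of the jaws, within the pads' length; the fingertips stand nose_length ahead of it and the grasp point (between the pads) is the TCP (nose_length is the distance from the TCP to the fingertips, in m); z points along the fingers, y is the line along which they close (so a half turn about z gives the same grasp; the last joint's range is limited). The gripper opens to 92 mm and grips with 3 to 60 N. Pads are 20 mm wide; open, the fingers measure 128 mm over their backs; the gripper's body (75 mm by 189 mm) begins 69 mm behind the grasp point.
Start: joints at [-1.311, 0.158, 1.597, -0, 1.386, -0.21], TCP at [0.26, -0.513, 0.197] pointing down, gripper open.
Joint ranges: [-2.91, 2.91], [-0.94, 2.29], [0.18, 2.7], [-1.29, 4.43], [0.17, 2.64], [-3, 3]. Speed limits (rad/s): [2.57, 2.57, 3.14, 3.14, 3.14, 3.14].

### API

Orientations are given as a rotation vector (axis times angle).
In Python, from bench import * gives the robot as it stands.
- The arm moves only by the tool move_arm, never from a script. Its argument "increments" is a list of rows, each an object of numbers: "x", "y", "z": the shift along the tool's x, y, z normalised to -1 to 1, where 1 is 150 mm; "ax", "ay", "az": the turn, a rotation vector about the tool's x, y, z normalised to -1 to 1, where 1 is 2 pi rad. In form: [{"x": .., "y": .., "z": .., "ax": .., "ay": .., "az": ..}, ...]. A call has 1 to 10 rows; each row is the pose to reach, as a shift and turn from the pose commanded when the call began, along the tool's axes at that moment, turning the shorter way round; what a row does not reach only later rows make up. A row lasts 1/8 s, in which the tool goes at most 62.5 mm and 10.7 degrees, less where a joint would pass 70% of its speed; a pose out of reach is approached as far as the arm can. A call with a number of a shift or a turn outside -1 to 1 is refused whole. A call with a gripper value outside its range is refused whole. "hand" is the closure, from 0 (fully open) to 1 (shut), set as the call begins (left out, the last holds). The fingers move at their own pace and stop on an object; the grip force is fixed at half the most. Time passes only in rows, so rows that repeat a pose let the fingers close. It gives the time, the measured TCP pose, the force, the opening and the grip force at its end, in the units of the state.
- sense(): the state, without advancing time (a new reading comes with each control period).
- read_camera(name): name is "scene" or "side" or "wrist"; returns the picture (384x512x3 uint8, red, green, blue); there is no depth.
- camera_model(name): a dict with "fx", "fy", "cx", "cy" (pixels), "position" and "rotation" of the camera in the world. Camera axes: x right, y down, z forward; pixel columns grow to the right and rows downward; lengths in m; the calibration is good to about 2 mm. The wrist camera is an equidistant fisheye: a pixel r from the principal point sees the ray r / f radians off the axis. A picture is of the moment at which its call begins: read the wrist's pose just before it. camera_model takes no time and is no camera call; for the wrist camera it gives the pose at the moment of the call.
- close_job(): hands the job in; it is judged then, once.
The state is a dict: "time_s": time; "joint_pos": joint angles; "joint_velocities": joint speeds; "joint_torque": joint torques, N m; "position": TCP position; "ee_rot": TCP orientation; "contact_force": force on the tool from outside, world axes, zero at the start; "ft_torque": the same for the moment, N m; "opening": finger opening in m; "grasp_force": force on a finger pad.
Only numpy, scipy, OpenCV 4.12 (cv2) and the standard library are available. Lean on these libraries where they do the work, as an engineer would, in place of code of your own. Each camera call takes 0.05 s, during which the arm holds its last target. There are 200 camera calls.

## Working session

There is one attempt and no reset: what is moved stays moved. The work goes in short steps, Python scripts to look and compute and a tool call to move; the robot and the scene stay as the last step left them, time stands still between calls to the robot, and variables do not carry over. Pictures are saved under pics/ and viewed, at most 10 in all, crops included, and the job is handed in when it is done.

Besides the shell and the picture viewer there is one more tool, called after "Request:" as name(argument=value, ...) on one line, values as JSON. move_arm: Moves the arm, as the interface text tells. Its arguments: {"type":"object","properties":{"increments":{"type":"array","items":{"type":"object","properties":{"x":{"type":"number"},"y":{"type":"number"},"z":{"type":"number"},"ax":{"type":"number"},"ay":{"type":"number"},"az":{"type":"number"}}}},"hand":{"type":"number"}},"required":["increments"]}

```bash
mkdir -p pics; ls; python3 - <<'E'
from bench import *
import cv2
s=sense();print({k:s[k] for k in s})
for n in ["scene","side"]:
    im=read_camera(n);cv2.imwrite(f"pics/{n}0.png",cv2.cvtColor(im,cv2.COLOR_RGB2BGR));print(n,camera_model(n))
print(camera_model("wrist"))
E
```

```text
pics
{'time_s': 0.0, 'joint_pos': array([-1.31113574e+00,  1.59079218e-01,  1.59820305e+00, -3.97742334e-05,
        1.38618930e+00, -2.10095642e-01]), 'joint_velocities': array([-0.00052707,  0.00063617,  0.00028026,  0.00143604,  0.00123213,
        0.00202437]), 'joint_torque': array([-1.29411592e-04, -3.85582888e+01, -3.22107124e+01,  7.00428151e-02,
        3.80728568e-02, -1.37916836e-04]), 'position': array([ 0.26008491, -0.51208618,  0.19581662]), 'ee_rot': array([-3.05350454e+00, -7.30699709e-01,  1.34440849e-04]), 'contact_force': array([-0.2078414 , -0.25601795, -0.41607208]), 'ft_torque': array([ 0.0187437 , -0.00315969,  0.00675861]), 'grasp_force': 0.0, 'opening': 0.0919838602262043}
scene {'fx': 410.5664706306851, 'fy': 410.5664706306851, 'cx': 255.62884133782873, 'cy': 188.95996814312448, 'position': array([1.3513577 , 0.1723362 , 0.89621052]), 'rotation': array([-1.64227174, -1.91491844,  0.75603822])}
side {'fx': 480.63117021238423, 'fy': 480.63117021238423, 'cx': 257.2281220162838, 'cy': 190.9102719733358, 'position': array([-0.52015213,  0.08932077,  1.02589031]), 'rotation': array([-1.65603602,  1.67360462, -0.8242176 ])}
{'fx': 297.3186396354542, 'fy': 297.3186396354542, 'cx': 261.71336545883156, 'cy': 193.04386276342308, 'position': array([ 0.32229491, -0.48083931,  0.3839182 ]), 'rotation': array([ 2.49241374, -1.52907033, -0.19440873])}
```

View pics/scene0.png

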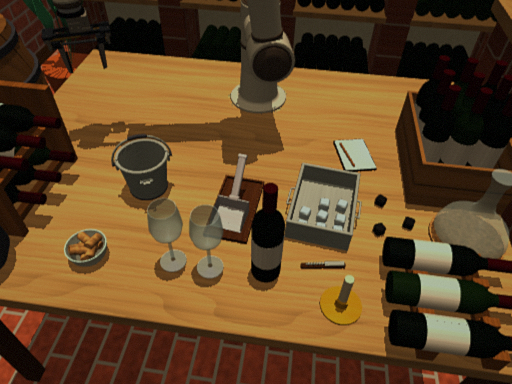

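View pics/side0.png

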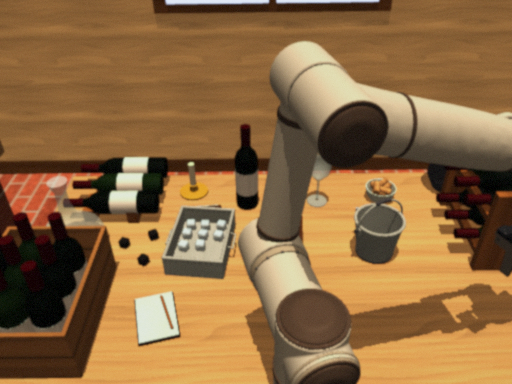

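The scene shows the bucket at (142,168), the scoop and tray at (238,208), the pan at (323,205) with white cubes, and black look-alike cubes at (380,201), (378,229) and (408,223). The bottle is at (267,240), the glasses at (168,235) and (208,240). I'll enlarge the working area, which will also confirm the ice.

```bash
python3 - <<'E'
import cv2,numpy as np
a=cv2.imread("pics/scene0.png")[125:255,105:425]; b=cv2.imread("pics/side0.png")[170:290,105:425]
b=cv2.resize(b,None,fx=2.5,fy=2.25,interpolation=cv2.INTER_CUBIC)
a=cv2.resize(a,None,fx=2.5,fy=2.5,interpolation=cv2.INTER_CUBIC)
cv2.imwrite("pics/crop1.png",np.vstack([a,b]))
E
```

```text
(no output)
```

View pics/crop1.png

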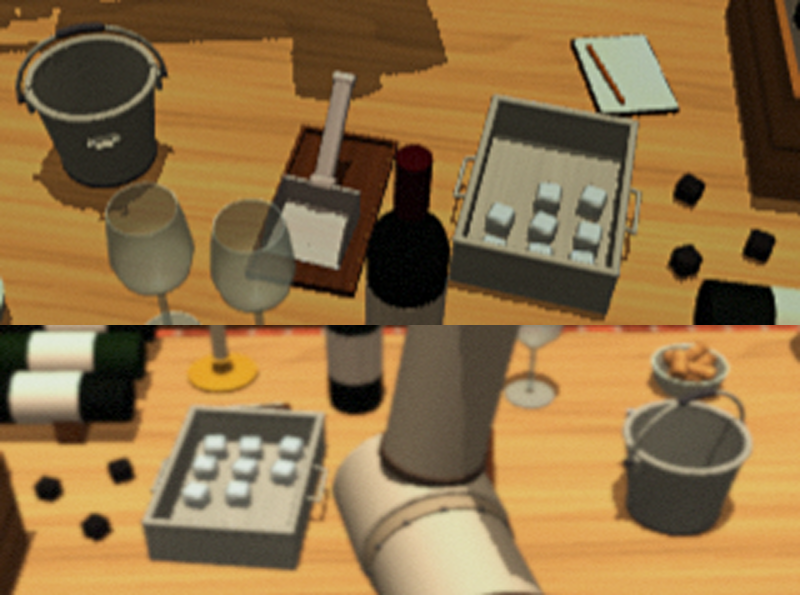

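The crop shows eight white cubes lying in the pan, which are the ice. The black ones at (690,190), (758,245) and (685,262) lie on the table and are decoys. The catch is at about (103,142) in the crop, the scoop handle's end at (343,75), and the bail's grip at about (80,32). Next I'll fit the poses.

```bash
cat > h.py <<'E'
import numpy as np, cv2
from scipy.spatial.transform import Rotation as R
from scipy.optimize import least_squares
from bench import *
def S(p): return [105+p[0]/2.5,125+p[1]/2.5]
def D(p): return [105+p[0]/2.5,170+(p[1]-325)/2.25]
def rays(m,uv):
    uv=np.atleast_2d(uv); d=np.c_[(uv[:,0]-m["cx"])/m["fx"],(uv[:,1]-m["cy"])/m["fy"],np.ones(len(uv))]
    return R.from_rotvec(m["rotation"]).apply(d)
def onz(m,uv,z):
    d=rays(m,uv); p=np.array(m["position"]); return p+d*((z-p[2])/d[:,2])[:,None]
def proj(m,X):
    c=R.from_rotvec(m["rotation"]).inv().apply(np.atleast_2d(X)-m["position"])
    return np.c_[m["cx"]+m["fx"]*c[:,0]/c[:,2],m["cy"]+m["fy"]*c[:,1]/c[:,2]]
def projw(m,X):
    c=R.from_rotvec(m["rotation"]).inv().apply(np.atleast_2d(X)-m["position"])
    r=np.hypot(c[:,0],c[:,1]); th=np.arctan2(r,c[:,2])
    return np.c_[m["cx"]+m["fx"]*th*c[:,0]/r,m["cy"]+m["fy"]*th*c[:,1]/r]
def fr(q,L):
    L=np.atleast_2d(L); return R.from_euler("z",q[2]).apply(L)+[q[0],q[1],0]
def fit(q0,L,views):  # views: list of (model, idx, uv)
    f=lambda q: np.concatenate([(proj(m,fr(q,np.array(L)[i]))-uv).ravel() for m,i,uv in views])
    r=least_squares(f,q0,loss="soft_l1"); return r.x,f(r.x)
E
python3 - <<'E'
from h import *
sc,sd=camera_model("scene"),camera_model("side")
L=[[-.118,.086,.068],[-.118,-.086,.068],[.118,-.086,.068],[.118,.086,.068]]
# scene: image-right = +y
q,r=fit([.55,.1,0],L,[(sc,[1,0,2],np.array([S(p) for p in [(494,96),(637,120),(455,241)]])),
 (sd,[3,2,1,0],np.array([D(p) for p in [(190,409),(326,412),(302,522),(153,517)]]))])
print("pan",q,r.round(1))
T=[[-.1175,-.061,.012],[-.1175,.061,.012],[.1175,.061,.012]]
q,r=fit([.55,-.1,0],T,[(sc,[0,1,2],np.array([S(p) for p in [(305,127),(398,142),(352,294)]]))])
print("tray",q,r.round(1))
P=[[-.04,-.045,.046],[-.04,.045,.046],[-.128,0,.126],[.04,.045,.004]]
q,r=fit([.55,-.1,0],P,[(sc,[0,1,2],np.array([S(p) for p in [(281,178),(358,190),(343,76)]]))])
print("scoop",q,r.round(1))
ice=[S(p) for p in [(549,186),(592,194),(500,210),(543,219),(588,229)]]
print("ice scene",onz(sc,ice,.038).round(3).tolist())
ice=[D(p) for p in [(214,441),(250,443),(291,443),(205,460),(244,462),(284,466),(197,488),(238,488)]]
print("ice side",onz(sd,ice,.038).round(3).tolist())
print("bucket rim c", onz(sc,[S((92,75))],.125), onz(sd,[D((686,438))],.125))
print("catch", onz(sc,[S((103,142))],.1))
for n,m,f,pp in [("scene",sc,S,[(80,32),(20,92),(164,78)]),("side",sd,D,[(715,395),(630,455),(743,412)])]:
    print(n, onz(m,[f(p) for p in pp],.112).round(3).tolist(), onz(m,[f(pp[0])],.19))
E
```

```text
pan [ 0.55525646  0.2617609  -0.09611893] [-2.4 -0.3 -1.6  0.4 -1.8  0.8 -0.  -2.2 -1.  -0.9 -2.3  3.5 -3.4  2.2]
tray [ 0.58262538  0.01697786 -0.08601416] [-0.7 -0.6  0.6  0.3  0.1  0.2]
scoop [ 0.62151279  0.00619798 -0.1141657 ] [ 0.4 -1.5  0.2  0.1 -0.6  1.2]
ice scene [[0.538, 0.268, 0.038], [0.543, 0.316, 0.038], [0.583, 0.215, 0.038], [0.589, 0.262, 0.038], [0.596, 0.312, 0.038]]
ice side [[0.635, 0.303, 0.038], [0.63, 0.257, 0.038], [0.629, 0.206, 0.038], [0.595, 0.31, 0.038], [0.59, 0.262, 0.038], [0.581, 0.212, 0.038], [0.539, 0.314, 0.038], [0.538, 0.264, 0.038]]
bucket rim c [[ 0.5330124  -0.25750078  0.125     ]] [[ 0.52954541 -0.25815989  0.125     ]]
catch [[ 0.6101232  -0.22291232  0.1       ]]
scene [[0.447, -0.305, 0.112], [0.56, -0.334, 0.112], [0.511, -0.182, 0.112]] [[ 0.53702126 -0.25731422  0.19      ]]
side [[0.634, -0.317, 0.112], [0.513, -0.192, 0.112], [0.597, -0.342, 0.112]] [[ 0.53520972 -0.28251683  0.19      ]]
```

View pics/c2.png

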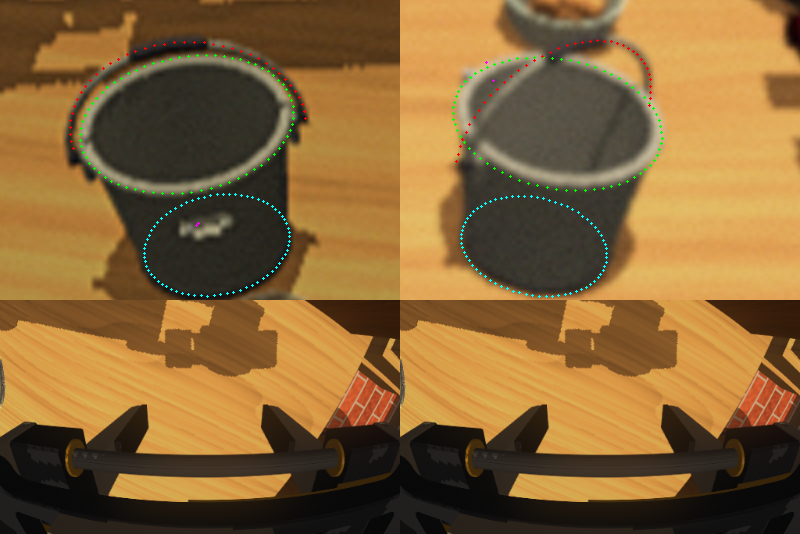

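The overlay fits the bucket well: pose (0.532, -0.258), yaw about 0.4, bail upright. In the upper-left panel the grip is at about (168,47) and the catch at (205,225).

```bash
cat >> h.py <<'E'
def Rtool(yaw,fwd=0.):
    """tool z down tilted fwd toward heading yaw; tool x ~ heading"""
    return (R.from_euler("z",yaw)*R.from_euler("y",-fwd)*R.from_euler("x",np.pi)).as_matrix()
def plan(calls,start=None):
    """calls: list of lists of (pos,Rot). prints rows; chains commanded poses"""
    if start is None:
        s=sense(); start=(s["position"],R.from_rotvec(s["ee_rot"]).as_matrix())
    p,M=start
    for c in calls:
        out=[]
        for q,N in c:
            d=M.T@(np.array(q)-p)/.15; a=R.from_matrix(M.T@N).as_rotvec()/(2*np.pi)
            out.append("{"+", ".join(f'"{k}": {v:.3f}' for k,v in zip(("x","y","z","ax","ay","az"),[*d,*a]) if abs(v)>=.0005)+"}")
        print("["+", ".join(out)+"]\n"); p,M=np.array(c[-1][0]),c[-1][1]
    return p,M
E
python3 - <<'E'
from h import *
import bench; nl=bench.nose_length; print(nl)
B=[.532,-.258,.40]; N=Rtool(.468)
P=lambda b,tip,y=0.: (fr(B,[[b,y,0]])[0]+[0,0,tip+nl],N)
c1=[P(-.05,.25)]*7+[P(-.045,.186)]*2
ph=np.array([0,.2,.4,.6,.8,1.,1.15,1.3])
c2=[P(.081*np.sin(f)-.0055*np.cos(f)-.010,.112+.081*np.cos(f)+.0055*np.sin(f)-.007*np.cos(f)) for f in ph]
c2=[c2[0]]+c2
c3=[P(.07,.17),P(.0875,.165),P(.0875,.145),P(.0875,.13),P(.0875,.12),P(.0875,.115),P(.0875,.112)]
plan([c1,c2,c3])
E
```

```text
0.019
[{"x": 2.051, "y": -0.715, "z": -0.485}, {"x": 2.051, "y": -0.715, "z": -0.485}, {"x": 2.051, "y": -0.715, "z": -0.485}, {"x": 2.051, "y": -0.715, "z": -0.485}, {"x": 2.051, "y": -0.715, "z": -0.485}, {"x": 2.051, "y": -0.715, "z": -0.485}, {"x": 2.051, "y": -0.715, "z": -0.485}, {"x": 2.084, "y": -0.712, "z": -0.058}, {"x": 2.084, "y": -0.712, "z": -0.058}]

[{"x": 0.196, "y": 0.013}, {"x": 0.196, "y": 0.013}, {"x": 0.304, "y": 0.021, "z": 0.003}, {"x": 0.409, "y": 0.028, "z": 0.025}, {"x": 0.507, "y": 0.035, "z": 0.065}, {"x": 0.594, "y": 0.040, "z": 0.123}, {"x": 0.666, "y": 0.045, "z": 0.196}, {"x": 0.710, "y": 0.048, "z": 0.258}, {"x": 0.742, "y": 0.051, "z": 0.326}]

[{"x": 0.023, "y": 0.002, "z": -0.219}, {"x": 0.139, "y": 0.009, "z": -0.186}, {"x": 0.139, "y": 0.009, "z": -0.053}, {"x": 0.139, "y": 0.009, "z": 0.047}, {"x": 0.139, "y": 0.009, "z": 0.114}, {"x": 0.139, "y": 0.009, "z": 0.147}, {"x": 0.139, "y": 0.009, "z": 0.167}]
```

Request:
move_arm(increments=[{"x": 0.3,"y": -0.1,"z": -0.3},{"x": 0.65,"y": -0.2,"z": -0.485},{"x": 1,"y": -0.35,"z": -0.485},{"x": 1,"y": -0.35,"z": -0.485}], hand=1)

```text
schema error: expected keys x, y, z, ax, ay, az
```

Request:
move_arm(increments=[{"x": 0.4,"y": -0.15},{"x": 0.8,"y": -0.3},{"x": 1,"y": -0.365},{"x": 1,"y": -0.365},{"x": 1,"y": -0.365}])

```text
schema error: expected keys x, y, z, ax, ay, az
```

```bash
python3 - <<'E'
from h import *
nl=.019;B=[.532,-.258,.40]; N=Rtool(.468)
s=sense();print(s["time_s"],s["position"],s["opening"],s["joint_pos"].round(2),s["contact_force"])
P=lambda b,tip,y=0.: (fr(B,[[b,y,0]])[0]+[0,0,tip+nl],N)
plan([[P(-.045,.25),P(-.045,.186)]])
im=cv2.cvtColor(read_camera("scene"),cv2.COLOR_RGB2BGR);im2=cv2.cvtColor(read_camera("side"),cv2.COLOR_RGB2BGR)
cv2.imwrite("pics/c3.png",np.hstack([cv2.resize(im[60:220,80:240],None,fx=2.5,fy=2.5),cv2.resize(im2[110:270,310:470],None,fx=2.5,fy=2.5)]))
E
```

```text
0.15 [ 0.26013607 -0.51221571  0.19604724] 0.09169536599295573 [-1.31  0.16  1.6   0.    1.39 -0.21] [ 0.19443622 -0.01999657  0.27934524]
[{"x": 2.084, "y": -0.712, "z": -0.485}, {"x": 2.084, "y": -0.712, "z": -0.058}]
```

Request:
move_arm(increments=[{"x": 0.3,"y": -0.1,"z": -0.3,"ax": 0,"ay": 0,"az": 0},{"x": 0.65,"y": -0.2,"z": -0.485,"ax": 0,"ay": 0,"az": 0},{"x": 1,"y": -0.35,"z": -0.485,"ax": 0,"ay": 0,"az": 0},{"x": 1,"y": -0.35,"z": -0.485,"ax": 0,"ay": 0,"az": 0}], hand=1)

```text
time_s: 0.75
position: [0.3725, -0.3955, 0.2702]
ee_rot: [3.053, 0.739, 0.002]
contact_force: [-0.5, -0.5, -0.2]
opening: 0.0535
grasp_force: 0.0
```

Request:
move_arm(increments=[{"x": 0.4,"y": -0.15,"z": 0,"ax": 0,"ay": 0,"az": 0},{"x": 0.8,"y": -0.3,"z": 0,"ax": 0,"ay": 0,"az": 0},{"x": 1,"y": -0.365,"z": 0,"ax": 0,"ay": 0,"az": 0},{"x": 1,"y": -0.365,"z": 0,"ax": 0,"ay": 0,"az": 0},{"x": 1,"y": -0.365,"z": 0,"ax": 0,"ay": 0,"az": 0}])

```text
time_s: 1.38
position: [0.4784, -0.2824, 0.2691]
ee_rot: [-3.056, -0.73, 0.002]
contact_force: [0.1, -1.4, 1.0]
opening: 0.0042
grasp_force: 0.0
```

```bash
sed -i 's/ if abs(v)>=.0005)+"}"/)+"}"/; s/"{k}": {v:.3f}/"{k}":{v+0.:.3f}/' h.py; sed -i "s/out.append(\"{\"+\", \"/out.append(\"{\"+\",\"/" h.py; python3 - <<'E'
from h import *
nl=.019;B=[.532,-.258,.40]; N=Rtool(.468)
s=sense();print(s["time_s"],s["position"],s["opening"],s["joint_pos"].round(2),s["contact_force"])
P=lambda b,tip,y=0.: (fr(B,[[b,y,0]])[0]+[0,0,tip+nl],N)
plan([[P(-.045,.25),P(-.045,.186)]])
im=cv2.cvtColor(read_camera("scene"),cv2.COLOR_RGB2BGR);im2=cv2.cvtColor(read_camera("side"),cv2.COLOR_RGB2BGR)
cv2.imwrite("pics/c3.png",np.hstack([cv2.resize(im[60:220,80:240],None,fx=2.5,fy=2.5),cv2.resize(im2[110:270,310:470],None,fx=2.5,fy=2.5)]))
E
```

```text
1.375 [ 0.47835571 -0.28241397  0.26914682] 0.004193481099496311 [-0.75  0.07  1.55 -0.    1.52  0.35] [ 0.05355689 -1.39269482  0.99812345]
[{"x":0.093,"y":-0.004,"z":0.001,"ax":-0.000,"ay":0.000,"az":0.000}, {"x":0.094,"y":-0.004,"z":0.428,"ax":-0.000,"ay":0.000,"az":0.000}]
```

Request:
move_arm(increments=[{"x": 0.09,"y": 0,"z": 0.2,"ax": 0,"ay": 0,"az": 0},{"x": 0.09,"y": 0,"z": 0.43,"ax": 0,"ay": 0,"az": 0},{"x": 0.09,"y": 0,"z": 0.43,"ax": 0,"ay": 0,"az": 0}])

```text
time_s: 1.85
position: [0.489, -0.2747, 0.2021]
ee_rot: [-3.051, -0.728, 0.006]
contact_force: [-0.8, 0.3, -0.4]
opening: 0.0001
grasp_force: 0.0
```

Request:
move_arm(increments=[{"x": 0.196,"y": 0.013,"z": 0,"ax": 0,"ay": 0,"az": 0},{"x": 0.304,"y": 0.021,"z": 0.003,"ax": 0,"ay": 0,"az": 0},{"x": 0.409,"y": 0.028,"z": 0.025,"ax": 0,"ay": 0,"az": 0},{"x": 0.507,"y": 0.035,"z": 0.065,"ax": 0,"ay": 0,"az": 0},{"x": 0.594,"y": 0.04,"z": 0.123,"ax": 0,"ay": 0,"az": 0},{"x": 0.666,"y": 0.045,"z": 0.196,"ax": 0,"ay": 0,"az": 0},{"x": 0.71,"y": 0.048,"z": 0.258,"ax": 0,"ay": 0,"az": 0},{"x": 0.742,"y": 0.051,"z": 0.326,"ax": 0,"ay": 0,"az": 0},{"x": 0.742,"y": 0.051,"z": 0.326,"ax": 0,"ay": 0,"az": 0}])

```text
time_s: 2.98
position: [0.5934, -0.2311, 0.1547]
ee_rot: [-3.054, -0.731, 0.003]
contact_force: [-0.1, -0.4, 0.2]
opening: 0.0002
grasp_force: 0.0
```

```bash
python3 - <<'E'
from h import *
s=sense();print(s["time_s"],s["position"],s["contact_force"],fr([0,0,-.4],[s["position"]-[.532,-.258,.019]]))
im=cv2.cvtColor(read_camera("scene"),cv2.COLOR_RGB2BGR);im2=cv2.cvtColor(read_camera("side"),cv2.COLOR_RGB2BGR)
cv2.imwrite("pics/c4.png",np.hstack([cv2.resize(im[100:220,90:220],None,fx=3,fy=3,interpolation=2),cv2.resize(im2[160:280,330:460],None,fx=3,fy=3,interpolation=2)]))
E
```

```text
2.975 [ 0.59336802 -0.23114293  0.15471441] [-0.14811559 -0.3852555   0.24348425] [[0.06698233 0.00083916 0.13571441]]
```

View pics/c4.png

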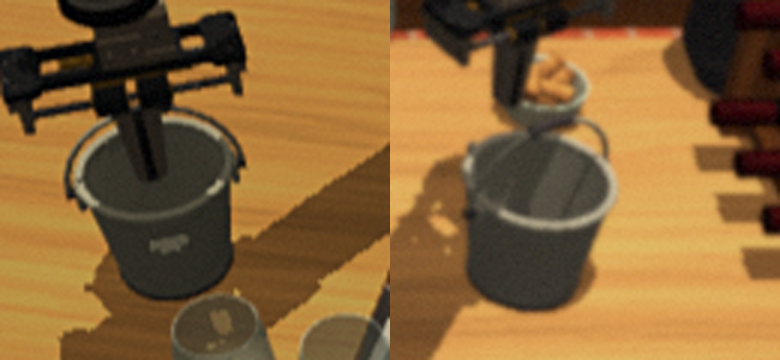

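The bail hasn't moved. Its dark grip shows at (120,115) in the left panel and (540,125) in the right one, so it must lean rather than stand upright. I'll triangulate it.

```bash
python3 - <<'E'
from h import *
sc,sd=camera_model("scene"),camera_model("side")
def tri(a,b):
    A=[];y=[]
    for m,uv in((sc,a),(sd,b)):
        d=rays(m,[uv])[0];d/=np.linalg.norm(d);Q=np.eye(3)-np.outer(d,d);A.append(Q);y.append(Q@m["position"])
    X=np.linalg.lstsq(np.vstack(A),np.hstack(y),rcond=None)[0];return X,fr([0,0,-.4],[X-[.532,-.258,0]])[0]
print(tri((137,136.8),(377.5,204.3)))
print(tri((90+120/3,100+115/3),(330+(540-390)/3,160+125/3)))
# predicted images of bail top/hinges for several phi (orig scene crop x4 coords; side crop)
for f in (-.6,-.4,-.2,0,.2):
    X=fr([.532,-.258,.4],bail(f,5)); print(f,((proj(sc,X)-[95,125])*4).round(0).tolist(),((proj(sd,X)-[340,190])*4+[400,0]).round(0).tolist())
E
```

```text
(array([ 0.53176134, -0.25201928,  0.18595365]), array([0.00210918, 0.00560155, 0.18595365]))
(array([ 0.54397788, -0.26402947,  0.18722068]), array([ 0.00868437, -0.01021791,  0.18722068]))
-0.6 [[73.0, 151.0], [91.0, 65.0], [169.0, 19.0], [258.0, 41.0], [305.0, 115.0]] [[647.0, 103.0], [659.0, 87.0], [607.0, 98.0], [521.0, 131.0], [458.0, 163.0]]
-0.4 [[73.0, 151.0], [90.0, 67.0], [168.0, 22.0], [258.0, 43.0], [305.0, 115.0]] [[647.0, 103.0], [651.0, 73.0], [596.0, 78.0], [514.0, 116.0], [458.0, 163.0]]
-0.2 [[73.0, 151.0], [89.0, 74.0], [168.0, 30.0], [259.0, 49.0], [305.0, 115.0]] [[647.0, 103.0], [642.0, 61.0], [584.0, 59.0], [506.0, 103.0], [458.0, 163.0]]
0 [[73.0, 151.0], [89.0, 83.0], [169.0, 43.0], [260.0, 58.0], [305.0, 115.0]] [[647.0, 103.0], [633.0, 50.0], [571.0, 44.0], [497.0, 92.0], [458.0, 163.0]]
0.2 [[73.0, 151.0], [90.0, 95.0], [171.0, 60.0], [262.0, 70.0], [305.0, 115.0]] [[647.0, 103.0], [623.0, 43.0], [557.0, 33.0], [487.0, 84.0], [458.0, 163.0]]
```

```bash
python3 - <<'E'
from h import *
sc,sd=camera_model("scene"),camera_model("side")
s=sense();t=s["position"]-[0,0,.019];print(t,s["opening"])
print((proj(sc,[t])-[90,100])*3,(proj(sd,[t])-[330,160])*3+[390,0])
for f in (-.2,0,.2,.5,.8,1.1,1.4,1.68):
    X=fr([.532,-.258,.4],bail(f,5)[1:4]); print(f,((proj(sc,X)-[90,100])*3).round(0).tolist(),((proj(sd,X)-[330,160])*3+[390,0]).round(0).tolist())
im=cv2.cvtColor(read_camera("scene"),cv2.COLOR_RGB2BGR);im2=cv2.cvtColor(read_camera("side"),cv2.COLOR_RGB2BGR)
cv2.imwrite("pics/c5.png",np.hstack([cv2.resize(im[120:200,95:195],None,fx=4,fy=4,interpolation=2),cv2.resize(im2[180:260,340:440],None,fx=4,fy=4,interpolation=2)]))
E
```

```text
[ 0.59386814 -0.23177737  0.13724583] 0.00026273935796215537
[[157.79707215 202.19814313]] [[499.66192213 129.16318965]]
-0.2 [[82.0, 130.0], [141.0, 98.0], [209.0, 112.0]] [[602.0, 135.0], [558.0, 134.0], [499.0, 167.0]]
0 [[82.0, 137.0], [142.0, 107.0], [210.0, 119.0]] [[595.0, 128.0], [548.0, 123.0], [492.0, 159.0]]
0.2 [[82.0, 146.0], [143.0, 120.0], [211.0, 127.0]] [[587.0, 122.0], [538.0, 115.0], [485.0, 153.0]]
0.5 [[84.0, 162.0], [146.0, 143.0], [214.0, 143.0]] [[576.0, 117.0], [523.0, 108.0], [475.0, 148.0]]
0.8 [[87.0, 181.0], [151.0, 169.0], [217.0, 161.0]] [[566.0, 118.0], [509.0, 109.0], [466.0, 148.0]]
1.1 [[91.0, 200.0], [156.0, 196.0], [220.0, 180.0]] [[558.0, 123.0], [498.0, 117.0], [459.0, 153.0]]
1.4 [[95.0, 217.0], [161.0, 221.0], [223.0, 197.0]] [[552.0, 133.0], [491.0, 131.0], [454.0, 163.0]]
1.68 [[99.0, 230.0], [165.0, 239.0], [226.0, 210.0]] [[550.0, 145.0], [488.0, 148.0], [452.0, 175.0]]
```

View pics/c5.png

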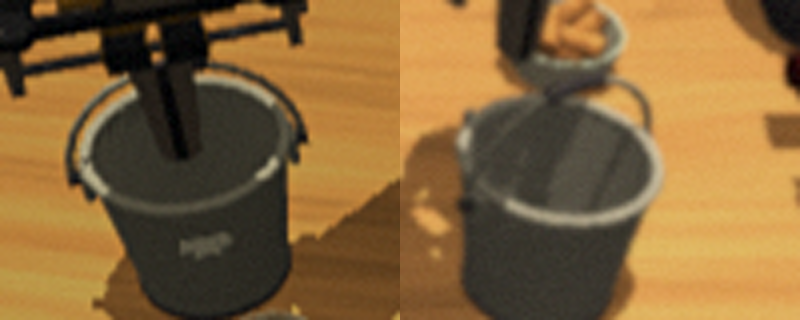

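The fingertips show at (180,157) left and (515,62) right, higher than the model says. I'll triangulate them.

```bash
cat >> h.py <<'E'
def tri(a,b):
    A=[];y=[]
    for m,uv in((camera_model("scene"),a),(camera_model("side"),b)):
        d=rays(m,[uv])[0];d/=np.linalg.norm(d);Q=np.eye(3)-np.outer(d,d);A.append(Q);y.append(Q@m["position"])
    return np.linalg.lstsq(np.vstack(A),np.hstack(y),rcond=None)[0]
E
python3 - <<'E'
from h import *
s=sense();print(s["position"],s["joint_pos"],s["contact_force"])
X=tri((140,159.3),(368.75,195.5));print(X,proj(camera_model("scene"),[X]),proj(camera_model("side"),[X]))
for dz in (.136,.15,.16,.17,.18):print(dz,proj(camera_model("scene"),[[.5935,-.2315,dz]]),proj(camera_model("side"),[[.5935,-.2315,dz]]))
E
```

```text
[ 0.59409737 -0.23195438  0.15681371] [-5.61314413e-01  3.47220377e-01  1.45193115e+00 -7.47822227e-05
  1.34139824e+00  5.40014453e-01] [-0.14084114  0.25431588  0.89901273]
[ 0.59327784 -0.2341472   0.1657124 ] [[139.86871903 159.24945354]] [[368.63500311 195.54784766]]
0.136 [[142.82757032 167.65786765]] [[366.43032697 203.46207302]]
0.15 [[141.88578052 163.81453973]] [[367.03190956 199.74107549]]
0.16 [[141.20239287 161.02571906]] [[367.46601161 197.05600335]]
0.17 [[140.50990314 158.19975396]] [[367.90383392 194.34792012]]
0.18 [[139.80812827 155.33589735]] [[368.34542451 191.61652874]]
```

Request:
move_arm(increments=[{"x": 0,"y": 0,"z": -0.4,"ax": 0,"ay": 0,"az": 0},{"x": -0.1,"y": 0,"z": -0.8,"ax": 0,"ay": 0,"az": 0},{"x": -0.4,"y": 0,"z": -0.85,"ax": 0,"ay": 0,"az": 0},{"x": -0.8,"y": 0,"z": -0.85,"ax": 0,"ay": 0,"az": 0},{"x": -1,"y": 0,"z": -0.85,"ax": 0,"ay": 0,"az": 0}])

```text
time_s: 3.8
position: [0.4582, -0.3008, 0.2847]
ee_rot: [3.054, 0.728, 0.001]
contact_force: [-0.5, -0.0, 0.2]
opening: 0.0005
grasp_force: 0.0
```

Request:
move_arm(increments=[{"x": -0.35,"y": 0,"z": 0,"ax": 0,"ay": 0,"az": 0},{"x": -0.4,"y": 0,"z": 0.4,"ax": 0,"ay": 0,"az": 0},{"x": -0.4,"y": 0,"z": 0.8,"ax": 0,"ay": 0,"az": 0},{"x": -0.4,"y": 0,"z": 1,"ax": 0,"ay": 0,"az": 0},{"x": -0.4,"y": 0,"z": 1,"ax": 0,"ay": 0,"az": 0}])

```text
time_s: 4.42
position: [0.4053, -0.3252, 0.1317]
ee_rot: [-3.051, -0.73, 0.003]
contact_force: [-0.1, -0.9, 0.1]
opening: 0.0003
grasp_force: 0.0
```

Request:
move_arm(increments=[{"x": 0,"y": 0,"z": 0.3,"ax": 0,"ay": 0,"az": 0},{"x": 0,"y": 0,"z": 0.58,"ax": 0,"ay": 0,"az": 0},{"x": 0,"y": 0,"z": 0.58,"ax": 0,"ay": 0,"az": 0}])

```text
time_s: 4.8
position: [0.4059, -0.3257, 0.046]
ee_rot: [-3.052, -0.731, 0.002]
contact_force: [-0.7, -1.2, 0.0]
opening: 0.0005
grasp_force: 0.0
```

Request:
move_arm(increments=[{"x": 0,"y": 0,"z": 0.09,"ax": 0,"ay": 0,"az": 0},{"x": 0,"y": 0,"z": 0.17,"ax": 0,"ay": 0,"az": 0},{"x": 0,"y": 0,"z": 0.17,"ax": 0,"ay": 0,"az": 0}])

```text
time_s: 5.18
position: [0.4066, -0.3264, 0.0209]
ee_rot: [-3.055, -0.731, 0.0]
contact_force: [-0.5, 0.0, -0.1]
opening: 0.0006
grasp_force: 0.0
```

Request:
move_arm(increments=[{"x": 0,"y": 0,"z": 0.02,"ax": 0,"ay": 0,"az": 0},{"x": 0,"y": 0,"z": 0.02,"ax": 0,"ay": 0,"az": 0}])

```text
time_s: 5.42
position: [0.4068, -0.3268, 0.0183]
ee_rot: [3.055, 0.731, 0.0]
contact_force: [0.3, -0.6, 0.5]
opening: 0.0003
grasp_force: 0.0
```

Request:
move_arm(increments=[{"x": 0,"y": 0,"z": 0.02,"ax": 0,"ay": 0,"az": 0},{"x": 0,"y": 0,"z": 0.02,"ax": 0,"ay": 0,"az": 0}])

```text
time_s: 5.68
position: [0.4066, -0.3265, 0.015]
ee_rot: [-3.055, -0.731, 0.0]
contact_force: [0.0, 0.4, -0.4]
opening: 0.0002
grasp_force: 0.0
```

```bash
python3 - <<'E'
from h import *
s=sense();print(s["position"],s["joint_pos"],s["contact_force"])
im=cv2.cvtColor(read_camera("scene"),cv2.COLOR_RGB2BGR);im2=cv2.cvtColor(read_camera("side"),cv2.COLOR_RGB2BGR)
o=[]
for n,i,w in(("scene",im,400),("side",im2,400)):
    m=camera_model(n);u=proj(m,[s["position"]])[0].round().astype(int);u[1]-=15;k=5
    c=cv2.resize(i[u[1]-40:u[1]+40,u[0]-40:u[0]+40],None,fx=k,fy=k,interpolation=2)
    for z,col in((0,(0,0,255)),(-.019,(0,255,0))): dots(c,proj(m,[s["position"]+[0,0,z]])-(u-40),col,k)
    print(n,u);o.append(c)
cv2.imwrite("pics/c6.png",np.hstack(o))
E
```

```text
[ 0.4066171  -0.32649648  0.01496566] [-9.08558578e-01  2.46270877e-01  1.88708957e+00  2.95437668e-05
  1.00862514e+00  1.92417282e-01] [ 3.46861686e-04  4.47678760e-01 -4.23437370e-01]
scene [141 138]
side [407 263]
```

View pics/c6.png

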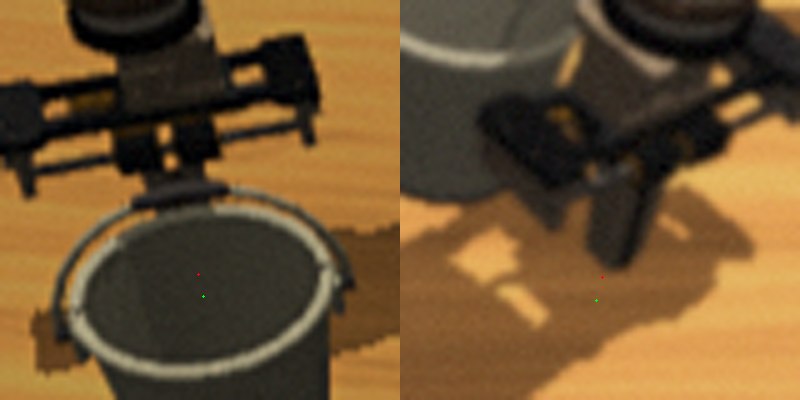

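The tip appears at (610,268) in the right panel, just above the red dot that marks the reported TCP. So the real fingertips sit about 25 mm short of where nose_length puts them. A touch on the table will give the exact number.

Request:
move_arm(increments=[{"x": 0,"y": 0,"z": 0.05,"ax": 0,"ay": 0,"az": 0},{"x": 0,"y": 0,"z": 0.08,"ax": 0,"ay": 0,"az": 0},{"x": 0,"y": 0,"z": 0.08,"ax": 0,"ay": 0,"az": 0}])

```text
time_s: 6.15
position: [0.4063, -0.3262, 0.0024]
ee_rot: [-3.054, -0.731, 0.001]
contact_force: [-0.6, -0.0, -0.3]
opening: 0.0005
grasp_force: 0.0
```

Request:
move_arm(increments=[{"x": 0,"y": 0,"z": 0.02,"ax": 0,"ay": 0,"az": 0},{"x": 0,"y": 0,"z": 0.02,"ax": 0,"ay": 0,"az": 0}])

```text
time_s: 6.4
position: [0.4066, -0.3265, -0.0]
ee_rot: [-3.055, -0.731, 0.0]
contact_force: [-0.4, 0.3, 0.2]
opening: 0.0005
grasp_force: 0.0
```

Request:
move_arm(increments=[{"x": 0,"y": 0,"z": 0.02,"ax": 0,"ay": 0,"az": 0},{"x": 0,"y": 0,"z": 0.02,"ax": 0,"ay": 0,"az": 0}])

```text
time_s: 6.65
position: [0.4066, -0.3265, -0.0031]
ee_rot: [-3.055, -0.731, 0.0]
contact_force: [0.1, 0.1, 0.8]
opening: 0.0004
grasp_force: 0.0
```

Request:
move_arm(increments=[{"x": 0,"y": 0,"z": 0.02,"ax": 0,"ay": 0,"az": 0},{"x": 0,"y": 0,"z": 0.02,"ax": 0,"ay": 0,"az": 0}])

```text
time_s: 6.9
position: [0.4066, -0.3265, -0.0061]
ee_rot: [-3.055, -0.731, 0.0]
contact_force: [0.3, -0.4, 0.2]
opening: 0.0
grasp_force: 0.0
```

Request:
move_arm(increments=[{"x": 0,"y": 0,"z": 0.013,"ax": 0,"ay": 0,"az": 0},{"x": 0,"y": 0,"z": 0.013,"ax": 0,"ay": 0,"az": 0}])

```text
time_s: 7.15
position: [0.4066, -0.3265, -0.0079]
ee_rot: [-3.055, -0.731, 0.0]
contact_force: [-0.6, -0.3, 0.7]
opening: 0.0002
grasp_force: 0.0
```

Request:
move_arm(increments=[{"x": 0,"y": 0,"z": 0.013,"ax": 0,"ay": 0,"az": 0},{"x": 0,"y": 0,"z": 0.013,"ax": 0,"ay": 0,"az": 0}])

```text
time_s: 7.4
position: [0.4066, -0.3265, -0.0099]
ee_rot: [-3.055, -0.731, 0.0]
contact_force: [-0.1, 0.5, -0.9]
opening: 0.0007
grasp_force: 0.0
```

Request:
move_arm(increments=[{"x": 0,"y": 0,"z": 0.013,"ax": 0,"ay": 0,"az": 0},{"x": 0,"y": 0,"z": 0.013,"ax": 0,"ay": 0,"az": 0}])

```text
time_s: 7.65
position: [0.4067, -0.3266, -0.0119]
ee_rot: [-3.055, -0.731, 0.0]
contact_force: [-0.8, 0.2, -0.0]
opening: 0.0009
grasp_force: 0.0
```

Request:
move_arm(increments=[{"x": 0,"y": 0,"z": 0.013,"ax": 0,"ay": 0,"az": 0},{"x": 0,"y": 0,"z": 0.013,"ax": 0,"ay": 0,"az": 0}])

```text
time_s: 7.9
position: [0.4066, -0.3265, -0.0138]
ee_rot: [-3.055, -0.731, 0.0]
contact_force: [0.1, 0.3, 0.7]
opening: 0.0001
grasp_force: 0.0
```

```bash
python3 - <<'E'
from h import *
s=sense();print(s["position"],s["joint_pos"],s["contact_force"],s["joint_torque"])
im=cv2.cvtColor(read_camera("scene"),cv2.COLOR_RGB2BGR);im2=cv2.cvtColor(read_camera("side"),cv2.COLOR_RGB2BGR)
c=im2[225:305,370:450];cv2.imwrite("pics/c7.png",cv2.resize(c,None,fx=6,fy=6,interpolation=2))
E
```

```text
[ 0.40660854 -0.3264998  -0.01384058] [-9.08570855e-01  2.97714462e-01  1.89373239e+00  2.14536292e-05
  9.50528132e-01  1.92428305e-01] [0.10649686 0.26522908 0.66264298] [-1.39665880e-02 -3.71172738e+01 -2.54101986e+01  6.25440013e-02
 -1.76897307e-02  1.76717299e-04]
```

View pics/c7.png

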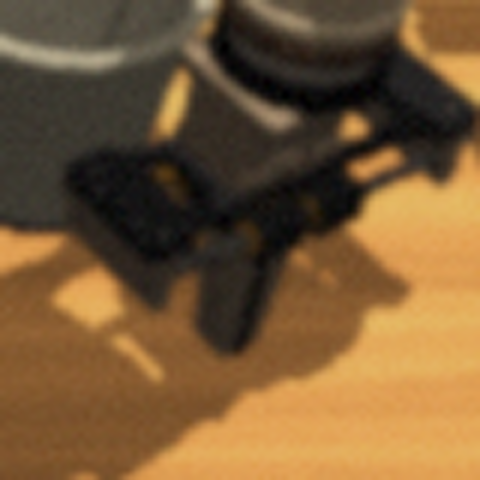

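The fingertip shows at (232,352) in the crop, which is full-image pixel (408.7,283.7). I'll compare that with the table point under the tool.

```bash
python3 - <<'E'
from h import *
m=camera_model("side");s=sense()
Rt=R.from_rotvec(s["ee_rot"]).as_matrix();print(Rt.round(2).tolist())
for z in(-.014,0,.01,.02,.03):
    print(z,proj(m,[[.4066,-.3265,z]]).round(1),[proj(m,[[.4066,-.3265,z]]+Rt[:,0]*a+Rt[:,1]*b).round(0).tolist() for a in(-.01,.01) for b in(-.018,.018)])
E
```

```text
[[0.89, 0.45, -0.0], [0.45, -0.89, 0.0], [-0.0, -0.0, -1.0]]
-0.014 [[405.5 285.4]] [[[403.0, 290.0]], [[413.0, 286.0]], [[398.0, 285.0]], [[408.0, 281.0]]]
0 [[406.4 282. ]] [[[404.0, 287.0]], [[414.0, 282.0]], [[399.0, 282.0]], [[409.0, 277.0]]]
0.01 [[407.  279.6]] [[[404.0, 284.0]], [[414.0, 280.0]], [[400.0, 279.0]], [[410.0, 275.0]]]
0.02 [[407.6 277.1]] [[[405.0, 282.0]], [[415.0, 277.0]], [[400.0, 277.0]], [[410.0, 273.0]]]
0.03 [[408.3 274.6]] [[[406.0, 279.0]], [[416.0, 275.0]], [[401.0, 275.0]], [[411.0, 270.0]]]
```

Request:
move_arm(increments=[{"x": 0,"y": 0,"z": 0.013,"ax": 0,"ay": 0,"az": 0},{"x": 0,"y": 0,"z": 0.013,"ax": 0,"ay": 0,"az": 0}])

```text
time_s: 8.25
position: [0.4066, -0.3265, -0.0158]
ee_rot: [-3.055, -0.731, 0.0]
contact_force: [-0.3, 0.3, 0.2]
opening: 0.0004
grasp_force: 0.0
```

Request:
move_arm(increments=[{"x": 0,"y": 0,"z": 0.013,"ax": 0,"ay": 0,"az": 0},{"x": 0,"y": 0,"z": 0.013,"ax": 0,"ay": 0,"az": 0}])

```text
time_s: 8.5
position: [0.4068, -0.3268, -0.0174]
ee_rot: [3.055, 0.731, 0.0]
contact_force: [0.3, 1.6, 2.8]
opening: 0.0004
grasp_force: 0.9
```

Request:
move_arm(increments=[{"x": 0,"y": 0,"z": 0.01,"ax": 0,"ay": 0,"az": 0},{"x": 0,"y": 0,"z": 0.01,"ax": 0,"ay": 0,"az": 0}])

```text
time_s: 8.75
position: [0.4069, -0.3268, -0.0175]
ee_rot: [-3.055, -0.732, 0.001]
contact_force: [-3.6, 4.4, 15.1]
opening: 0.0005
grasp_force: 7.7
```

Contact came at a reported z of -0.017, so the fingertips lie 17 mm behind the reported TCP and the grasp centre about 36 mm behind it. I'll redo the bail with that offset.

```bash
python3 - <<'E'
from h import *
nl=-.017;B=[.532,-.258,.40]; N=Rtool(.468)
P=lambda b,tip,y=0.: (fr(B,[[b,y,0]])[0]+[0,0,tip+nl],N)
s=sense();print(fr([0,0,-.4],[s["position"]-[.532,-.258,0]]))
a=[P(-.14,.09),P(-.14,.13)]
c1=[P(-.1,.18),P(-.06,.23),P(-.045,.186),P(-.045,.186)]
ph=np.array([0,.2,.4,.6,.8,1.,1.15,1.3])
c2=[P(.081*np.sin(f)-.0055*np.cos(f)-.010,.112+.081*np.cos(f)+.0055*np.sin(f)-.007*np.cos(f)) for f in ph]
c2=c2+[c2[-1]]
c3=[P(.07,.17),P(.0875,.165),P(.0875,.145),P(.0875,.13),P(.0875,.12),P(.0875,.115),P(.0875,.111),P(.0875,.111)]
plan([a,c1,c2,c3])
E
```

```text
[[-0.14203101 -0.0146215  -0.01745485]]
[{"x":0.020,"y":-0.097,"z":-0.603,"ax":-0.000,"ay":0.000,"az":0.000}, {"x":0.020,"y":-0.097,"z":-0.870,"ax":-0.000,"ay":0.000,"az":0.000}]

[{"x":0.266,"y":0.018,"z":-0.333,"ax":0.000,"ay":0.000,"az":0.000}, {"x":0.532,"y":0.036,"z":-0.667,"ax":0.000,"ay":0.000,"az":0.000}, {"x":0.632,"y":0.043,"z":-0.373,"ax":0.000,"ay":0.000,"az":0.000}, {"x":0.632,"y":0.043,"z":-0.373,"ax":0.000,"ay":0.000,"az":0.000}]

[{"x":0.196,"y":0.013,"z":0.000,"ax":0.000,"ay":0.000,"az":0.000}, {"x":0.304,"y":0.021,"z":0.003,"ax":0.000,"ay":0.000,"az":0.000}, {"x":0.409,"y":0.028,"z":0.025,"ax":0.000,"ay":0.000,"az":0.000}, {"x":0.507,"y":0.035,"z":0.065,"ax":0.000,"ay":0.000,"az":0.000}, {"x":0.594,"y":0.040,"z":0.123,"ax":0.000,"ay":0.000,"az":0.000}, {"x":0.666,"y":0.045,"z":0.196,"ax":0.000,"ay":0.000,"az":0.000}, {"x":0.710,"y":0.048,"z":0.258,"ax":0.000,"ay":0.000,"az":0.000}, {"x":0.742,"y":0.051,"z":0.326,"ax":0.000,"ay":0.000,"az":0.000}, {"x":0.742,"y":0.051,"z":0.326,"ax":0.000,"ay":0.000,"az":0.000}]

[{"x":0.023,"y":0.002,"z":-0.219,"ax":0.000,"ay":0.000,"az":0.000}, {"x":0.139,"y":0.009,"z":-0.186,"ax":0.000,"ay":0.000,"az":0.000}, {"x":0.139,"y":0.009,"z":-0.053,"ax":0.000,"ay":0.000,"az":0.000}, {"x":0.139,"y":0.009,"z":0.047,"ax":0.000,"ay":0.000,"az":0.000}, {"x":0.139,"y":0.009,"z":0.114,"ax":0.000,"ay":0.000,"az":0.000}, {"x":0.139,"y":0.009,"z":0.147,"ax":0.000,"ay":0.000,"az":0.000}, {"x":0.139,"y":0.009,"z":0.174,"ax":0.000,"ay":0.000,"az":0.000}, {"x":0.139,"y":0.009,"z":0.174,"ax":0.000,"ay":0.000,"az":0.000}]
```

Request:
move_arm(increments=[{"x": 0,"y": -0.05,"z": -0.4,"ax": 0,"ay": 0,"az": 0},{"x": 0.02,"y": -0.097,"z": -0.8,"ax": 0,"ay": 0,"az": 0},{"x": 0.02,"y": -0.097,"z": -0.88,"ax": 0,"ay": 0,"az": 0},{"x": 0.02,"y": -0.097,"z": -0.88,"ax": 0,"ay": 0,"az": 0}])

```text
time_s: 9.25
position: [0.4031, -0.3127, 0.1133]
ee_rot: [3.054, 0.731, 0.001]
contact_force: [0.5, -0.2, -0.2]
opening: 0.0004
grasp_force: 0.0
```

Request:
move_arm(increments=[{"x": 0.266,"y": 0.018,"z": -0.333,"ax": 0,"ay": 0,"az": 0},{"x": 0.532,"y": 0.036,"z": -0.667,"ax": 0,"ay": 0,"az": 0},{"x": 0.63,"y": 0.043,"z": -0.6,"ax": 0,"ay": 0,"az": 0},{"x": 0.632,"y": 0.043,"z": -0.373,"ax": 0,"ay": 0,"az": 0},{"x": 0.632,"y": 0.043,"z": -0.373,"ax": 0,"ay": 0,"az": 0}])

```text
time_s: 9.88
position: [0.4872, -0.2725, 0.1627]
ee_rot: [-3.046, -0.729, 0.011]
contact_force: [0.8, -0.2, -0.4]
opening: 0.0004
grasp_force: 0.0
```

Request:
move_arm(increments=[{"x": 0.196,"y": 0.013,"z": 0,"ax": 0,"ay": 0,"az": 0},{"x": 0.304,"y": 0.021,"z": 0.003,"ax": 0,"ay": 0,"az": 0},{"x": 0.409,"y": 0.028,"z": 0.025,"ax": 0,"ay": 0,"az": 0},{"x": 0.507,"y": 0.035,"z": 0.065,"ax": 0,"ay": 0,"az": 0},{"x": 0.594,"y": 0.04,"z": 0.123,"ax": 0,"ay": 0,"az": 0},{"x": 0.666,"y": 0.045,"z": 0.196,"ax": 0,"ay": 0,"az": 0},{"x": 0.71,"y": 0.048,"z": 0.258,"ax": 0,"ay": 0,"az": 0},{"x": 0.742,"y": 0.051,"z": 0.326,"ax": 0,"ay": 0,"az": 0},{"x": 0.742,"y": 0.051,"z": 0.326,"ax": 0,"ay": 0,"az": 0}])

```text
time_s: 11.0
position: [0.5929, -0.2312, 0.1189]
ee_rot: [-3.054, -0.731, 0.0]
contact_force: [0.4, 1.5, -0.1]
opening: 0.0001
grasp_force: 0.0
```

```bash
python3 - <<'E'
from h import *
s=sense();print(s["time_s"],s["position"],s["contact_force"],fr([0,0,-.4],[s["position"]-[.532,-.258,-.017]]))
# numeric check of where the dark bail is in scene vs initial picture
im=cv2.cvtColor(read_camera("scene"),cv2.COLOR_RGB2BGR);a=cv2.imread("pics/scene0.png")
cv2.imwrite("pics/c8.png",cv2.resize(im[110:220,90:210],None,fx=4,fy=4,interpolation=2))
im2=cv2.cvtColor(read_camera("side"),cv2.COLOR_RGB2BGR);cv2.imwrite("pics/c8s.png",im2)
m=camera_model("scene")
for f in(0,.4,.8,1.2,1.3,1.5): 
    u=proj(m,fr([.532,-.258,.4],bail(f,41)[[6,8,10,30,32,34]])).round().astype(int); print(f,[int(im[v,x].sum()) for x,v in u],[int(a[v,x].sum()) for x,v in u])
E
```

```text
11.0 [ 0.5929445 -0.231215   0.1189395] [ 0.43958537  1.47441257 -0.14722889] [[0.06656418 0.00093771 0.1359395 ]]
0 [397, 311, 108, 186, 357, 369] [219, 191, 254, 149, 185, 209]
0.4 [399, 387, 474, 153, 219, 317] [347, 382, 429, 202, 436, 254]
0.8 [206, 467, 145, 158, 192, 173] [222, 372, 131, 133, 423, 319]
1.2 [219, 132, 193, 263, 217, 180] [128, 123, 279, 169, 248, 127]
1.3 [372, 225, 194, 172, 192, 189] [159, 127, 152, 97, 374, 185]
1.5 [338, 338, 373, 107, 302, 254] [332, 382, 246, 95, 354, 382]
```

Request:
move_arm(increments=[{"x": 0.023,"y": 0,"z": -0.22,"ax": 0,"ay": 0,"az": 0},{"x": 0.139,"y": 0.01,"z": -0.186,"ax": 0,"ay": 0,"az": 0},{"x": 0.139,"y": 0.01,"z": -0.1,"ax": 0,"ay": 0,"az": 0},{"x": 0.139,"y": 0.01,"z": 0,"ax": 0,"ay": 0,"az": 0},{"x": 0.139,"y": 0.01,"z": 0.08,"ax": 0,"ay": 0,"az": 0},{"x": 0.139,"y": 0.01,"z": 0.13,"ax": 0,"ay": 0,"az": 0},{"x": 0.139,"y": 0.01,"z": 0.16,"ax": 0,"ay": 0,"az": 0},{"x": 0.139,"y": 0.01,"z": 0.16,"ax": 0,"ay": 0,"az": 0}])

```text
time_s: 12.1
position: [0.6121, -0.2235, 0.0958]
ee_rot: [-3.055, -0.731, 0.0]
contact_force: [0.7, -0.4, 0.4]
opening: -0.0
grasp_force: 0.0
```

```bash
python3 - <<'E'
from h import *
s=sense();print(s["time_s"],s["position"],s["contact_force"],s["ft_torque"],fr([0,0,-.4],[s["position"]-[.532,-.258,-.017]]))
E
```

```text
12.1 [ 0.61207013 -0.22351806  0.09575104] [ 0.71902741 -0.36728218  0.37528792] [0.01428092 0.02532693 0.06327424] [[0.08717737 0.00057919 0.11275104]]
```

Request:
move_arm(increments=[{"x": 0,"y": 0,"z": 0.015,"ax": 0,"ay": 0,"az": 0},{"x": 0,"y": 0,"z": 0.025,"ax": 0,"ay": 0,"az": 0},{"x": 0,"y": 0,"z": 0.025,"ax": 0,"ay": 0,"az": 0}])

```text
time_s: 12.48
position: [0.6123, -0.2235, 0.0923]
ee_rot: [3.055, 0.731, 0.0]
contact_force: [0.4, 0.8, -0.1]
opening: 0.0
grasp_force: 0.0
```

Request:
move_arm(increments=[{"x": 0,"y": 0,"z": 0.008,"ax": 0,"ay": 0,"az": 0},{"x": 0,"y": 0,"z": 0.008,"ax": 0,"ay": 0,"az": 0}])

```text
time_s: 12.72
position: [0.6123, -0.2236, 0.0913]
ee_rot: [3.055, 0.731, 0.0]
contact_force: [0.4, 0.0, 1.0]
opening: 0.0002
grasp_force: 0.6
```

Request:
move_arm(increments=[{"x": 0,"y": 0,"z": 0.008,"ax": 0,"ay": 0,"az": 0},{"x": 0,"y": 0,"z": 0.008,"ax": 0,"ay": 0,"az": 0}])

```text
time_s: 12.98
position: [0.6126, -0.2236, 0.091]
ee_rot: [3.055, 0.731, 0.001]
contact_force: [-2.7, 1.3, 5.5]
opening: 0.0002
grasp_force: 2.9
```

```bash
python3 - <<'E'
from h import *
s=sense();print(s["time_s"],s["position"],s["contact_force"],s["ft_torque"])
E
```

```text
12.975 [ 0.61263023 -0.22359788  0.09099438] [-2.66347836  1.26533909  5.46281122] [ 0.19862817  0.34946907 -0.04421461]
```

```bash
python3 - <<'E'
from h import *
# at start pose the wrist picture was taken; camera pose from first print
m=dict(camera_model("wrist"));m["position"]=np.array([.32229491,-.48083931,.3839182]);m["rotation"]=np.array([2.49241374,-1.52907033,-.19440873])
p=np.array([.26008491,-.51208618,.19581662]);M=R.from_rotvec([-3.05350454,-.7306997,0]).as_matrix()
for o in(.019,0,-.017,-.03): print(o,[projw(m,[p+M@[0,s*.046,o]]).round(0).tolist() for s in(-1,1)])
E
ls pics
```

```text
0.019 [[[200.0, 215.0]], [[324.0, 215.0]]]
0 [[[195.0, 224.0]], [[329.0, 224.0]]]
-0.017 [[[189.0, 233.0]], [[335.0, 233.0]]]
-0.03 [[[184.0, 241.0]], [[340.0, 241.0]]]
c2.png
c3.png
c4.png
c5.png
c6.png
c7.png
c8.png
c8s.png
crop1.png
scene0.png
side0.png
wrist0.png
```

Request:
move_arm(increments=[{"x": 0,"y": 0,"z": -0.4,"ax": 0,"ay": 0,"az": 0},{"x": 0,"y": 0,"z": -0.8,"ax": 0,"ay": 0,"az": 0},{"x": -0.3,"y": -0.2,"z": -1,"ax": 0,"ay": 0,"az": 0},{"x": -0.6,"y": -0.5,"z": -1,"ax": 0,"ay": 0,"az": 0},{"x": -0.9,"y": -0.8,"z": -1,"ax": 0,"ay": 0,"az": 0},{"x": -1,"y": -1,"z": -1,"ax": 0,"ay": 0,"az": 0}], hand=0)

```text
time_s: 13.72
position: [0.4083, -0.1569, 0.2394]
ee_rot: [-3.056, -0.729, 0.0]
contact_force: [-0.2, 0.6, 0.4]
opening: 0.0582
grasp_force: 0.0
```

```bash
cat >> h.py <<'E'
OFF=.036
def tz(N): return N[:,2]
def grasp(q,pitch,tilt0,gl=(-.1,0,.094)):
    """rep pose holding scoop with origin q=(x,y,z,yaw), nose-down pitch (rad), tool tilt tilt0 at flat"""
    x,y,z,yaw=q; Ms=R.from_euler("z",yaw)*R.from_euler("y",pitch)
    N=Rtool(yaw,tilt0-pitch); G=np.array([x,y,z])+Ms.apply(gl); return G+OFF*tz(N),N
E
python3 - <<'E'
from h import *
T=np.radians(35)
p,N=grasp((.6215,.0062,.004,-.114),0,T)
pre=(p-.09*tz(N),N)
plan([[pre],[(p,N)]]); print(pre[0],p)
E
```

```text
[{"x":1.030,"y":-0.808,"z":0.648,"ax":-0.028,"ay":0.094,"az":0.090}]

[{"x":0.000,"y":-0.000,"z":0.600,"ax":0.000,"ay":0.000,"az":0.000}]

[0.49137701 0.02109862 0.14223421] [0.54266382 0.01522646 0.06851053]
```

Request:
move_arm(increments=[{"x": 0.2,"y": -0.2,"z": 0.05,"ax": -0.006,"ay": 0.02,"az": 0.02},{"x": 0.45,"y": -0.4,"z": 0.15,"ax": -0.012,"ay": 0.042,"az": 0.04},{"x": 0.7,"y": -0.6,"z": 0.3,"ax": -0.018,"ay": 0.064,"az": 0.06},{"x": 0.9,"y": -0.75,"z": 0.45,"ax": -0.024,"ay": 0.085,"az": 0.08},{"x": 1,"y": -0.808,"z": 0.648,"ax": -0.028,"ay": 0.094,"az": 0.09},{"x": 1,"y": -0.808,"z": 0.648,"ax": -0.028,"ay": 0.094,"az": 0.09},{"x": 1,"y": -0.808,"z": 0.648,"ax": -0.028,"ay": 0.094,"az": 0.09}])

```text
time_s: 14.6
position: [0.4904, 0.0177, 0.1444]
ee_rot: [2.961, -0.168, 0.931]
contact_force: [-0.1, -0.3, 0.9]
opening: 0.0919
grasp_force: 0.0
```

```bash
python3 - <<'E'
from h import *
T=np.radians(35);q=(.6215,.0062,.004,-.114)
s=sense();p,N=grasp(q,0,T);M=R.from_rotvec(s["ee_rot"]).as_matrix();print(s["position"],s["joint_pos"].round(2),s["opening"],s["contact_force"],np.degrees(R.from_matrix(M.T@N).as_rotvec()).round(2))
plan([[(p,N)]])
Q=(q[0],q[1],q[3])
L=np.array([[-.04,-.045,.046],[-.04,.045,.046],[.04,-.045,.014],[.04,.045,.014],[-.128,-.011,.126],[-.128,.011,.126],[-.1,0,.098],[-.04,-.011,.038],[-.04,.011,.038],[.04,.045,.004],[.04,-.045,.004]])
X=fr(Q,L)
wm=camera_model("wrist");w=cv2.cvtColor(read_camera("wrist"),cv2.COLOR_RGB2BGR)
tip=[s["position"]+M@[0,e*s["opening"]/2,-.017] for e in(-1,1)]
sc=camera_model("scene");i=cv2.cvtColor(read_camera("scene"),cv2.COLOR_RGB2BGR);cv2.imwrite("pics/s9.png",i);cv2.imwrite("pics/w9.png",w)
a=cv2.resize(i[120:240,100:300],None,fx=4,fy=4,interpolation=2)[:,:]
dots(a,proj(sc,X)-[100,120],(0,255,0),4);dots(a,proj(sc,tip)-[100,120],(255,0,255),4)
w2=cv2.resize(w,None,fx=1,fy=1);dots(w2,projw(wm,X),(0,255,0),1);dots(w2,projw(wm,tip),(255,0,255),1)
a=cv2.resize(a,(560,336));w2=w2[:264]
can=np.zeros((600,800,3),np.uint8);can[:336,:560]=a;can[336:600,:512]=w2
sd=cv2.cvtColor(read_camera("side"),cv2.COLOR_RGB2BGR);cv2.imwrite("pics/sd9.png",sd)
b=cv2.resize(sd[190:290,340:420],None,fx=3,fy=3,interpolation=2);can[:300,560:800]=b
c=cv2.resize(sd[190:280,150:245],None,fx=3,fy=2.9,interpolation=2);can[336:336+261,513:798]=c[:261]
cv2.imwrite("pics/c9.png",can)
E
```

```text
[0.49041519 0.0176521  0.14441645] [-0.28 -0.56  2.44  0.15  0.67  1.31] 0.0918956596077097 [-0.09959795 -0.26693384  0.87850037] [-0.06  0.1   0.04]
[{"x":-0.004,"y":-0.023,"z":0.614,"ax":-0.000,"ay":0.000,"az":0.000}]
```

View pics/c9.png

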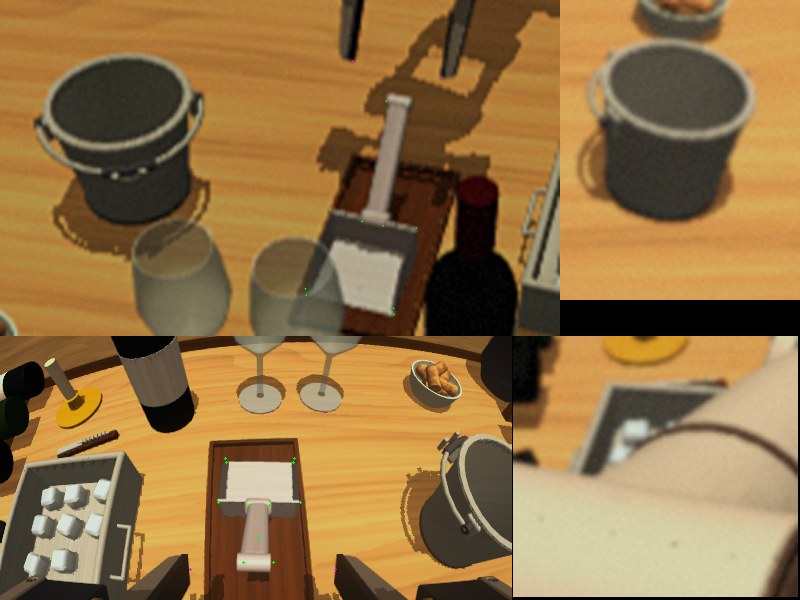

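The bail lies in the catch: upper-left panel, hoop at (125,172); in the side view, at (600,95). The fingertip markers match in the tilted pose too, and the scoop overlay fits. The wrist panel shows the eight white cubes in the pan at around (43–100, 490–562). I'll measure those and then grasp the scoop.

```bash
python3 - <<'E'
from h import *
m=camera_model("wrist")
def wz(uv,z):
    d=(np.array(uv)-[m["cx"],m["cy"]])/m["fx"];th=np.linalg.norm(d)
    v=np.r_[d/th*np.sin(th),np.cos(th)];v=R.from_rotvec(m["rotation"]).apply(v);p=m["position"];return (p+v*(z-p[2])/v[2]).round(3)
for u,v in[(52,495),(75,495),(101,490),(43,525),(70,523),(94,523),(36,562),(63,560)]: print(wz((u,v-336),.034))
print("pan rim far L/R outer",wz((26,464-336),.068),wz((142,457-336),.068))
sc,sd=camera_model("scene"),camera_model("side")
P=fr([.5553,.2618,-.096],[[-.118,.086,.068],[-.118,-.086,.068],[.118,-.086,.068],[.118,.086,.068],[-.11,.078,.068],[-.11,-.078,.068],[.11,-.078,.068],[.11,.078,.068]])
print(P.round(3).tolist())
for n,mm in(("scene",sc),("side",sd)):
    u=proj(mm,P); print(n,((u-[105,125])*2.5 if n=="scene" else (u-[105,170])*[2.5,2.25]+[0,325]).round().tolist())
E
```

```text
[0.639 0.297 0.034]
[0.632 0.253 0.034]
[0.632 0.211 0.034]
[0.595 0.304 0.034]
[0.591 0.255 0.034]
[0.587 0.216 0.034]
[0.543 0.309 0.034]
[0.542 0.26  0.034]
pan rim far L/R outer [0.679 0.335 0.068] [0.647 0.14  0.068]
[[0.446, 0.359, 0.068], [0.43, 0.188, 0.068], [0.665, 0.165, 0.068], [0.681, 0.336, 0.068], [0.453, 0.35, 0.068], [0.438, 0.195, 0.068], [0.657, 0.174, 0.068], [0.672, 0.329, 0.068]]
scene [[633.0, 121.0], [488.0, 95.0], [451.0, 243.0], [617.0, 276.0], [626.0, 124.0], [494.0, 101.0], [460.0, 239.0], [609.0, 269.0]]
side [[144.0, 522.0], [296.0, 530.0], [323.0, 410.0], [190.0, 404.0], [153.0, 518.0], [290.0, 525.0], [316.0, 413.0], [195.0, 408.0]]
```

Request:
move_arm(increments=[{"x": 0,"y": -0.02,"z": 0.2,"ax": 0,"ay": 0,"az": 0},{"x": 0,"y": -0.02,"z": 0.4,"ax": 0,"ay": 0,"az": 0},{"x": 0,"y": -0.02,"z": 0.6,"ax": 0,"ay": 0,"az": 0},{"x": 0,"y": -0.02,"z": 0.614,"ax": 0,"ay": 0,"az": 0},{"x": 0,"y": -0.02,"z": 0.614,"ax": 0,"ay": 0,"az": 0}])

```text
time_s: 15.38
position: [0.5426, 0.0149, 0.0683]
ee_rot: [2.961, -0.17, 0.931]
contact_force: [0.2, -0.6, -0.2]
opening: 0.0923
grasp_force: 0.0
```

Request:
move_arm(increments=[{"x": 0,"y": 0,"z": 0,"ax": 0,"ay": 0,"az": 0},{"x": 0,"y": 0,"z": 0,"ax": 0,"ay": 0,"az": 0},{"x": 0,"y": 0,"z": 0,"ax": 0,"ay": 0,"az": 0},{"x": 0,"y": 0,"z": 0,"ax": 0,"ay": 0,"az": 0},{"x": 0,"y": 0,"z": 0,"ax": 0,"ay": 0,"az": 0},{"x": 0,"y": 0,"z": 0,"ax": 0,"ay": 0,"az": 0}], hand=1)

```text
time_s: 16.12
position: [0.542, 0.0155, 0.067]
ee_rot: [2.962, -0.169, 0.929]
contact_force: [0.8, -0.1, 0.2]
opening: 0.0337
grasp_force: 0.0
```

Request:
move_arm(increments=[{"x": 0,"y": 0,"z": 0,"ax": 0,"ay": 0,"az": 0},{"x": 0,"y": 0,"z": 0,"ax": 0,"ay": 0,"az": 0},{"x": 0,"y": 0,"z": 0,"ax": 0,"ay": 0,"az": 0}])

```text
time_s: 16.5
position: [0.542, 0.0155, 0.0669]
ee_rot: [2.962, -0.169, 0.929]
contact_force: [-0.8, 0.5, -1.1]
opening: 0.0218
grasp_force: 30.0
```

```bash
cat >> h.py <<'E'
PAN=[.556,.262,-.096]
def spose(lip,z,yl,pitch,yaw_extra=0):
    """scoop pose (origin,Rot) with lip underside at pan-frame x=lip,y=yl, world z, nose-down pitch"""
    Ms=R.from_euler("z",PAN[2]+yaw_extra)*R.from_euler("y",pitch)
    L=fr(PAN,[[lip,yl,0]])[0]; L[2]=z
    return L-Ms.apply([.04,0,0]),Ms.as_matrix()
def tool(sp,G):  # G=(dp,dR): tool pose in scoop frame
    return sp[0]+sp[1]@G[0], sp[1]@G[1]
E
python3 - <<'E'
from h import *
s=sense();p=s["position"];M=R.from_rotvec(s["ee_rot"]).as_matrix();print(p,s["opening"],s["grasp_force"],s["contact_force"],s["ft_torque"],s["joint_pos"].round(2))
q=(.6215,.0062,.004,-.114);S=R.from_euler("z",q[3]).as_matrix()
G=(S.T@(p-q[:3]),S.T@M);np.savez("G.npz",a=G[0],b=G[1],q=q);print(G[0].round(4),R.from_matrix(G[1]).as_euler("zyx",degrees=True).round(1))
D=np.radians
up=[(p+[0,0,.05],M),(p+[-.01,0,.1],M),(p+[-.02,0,.14],M)]
def W(l,z,th): return tool(spose(l,z,.0235,D(th)),G)
mid=[W(-.045,.17,8),W(-.045,.17,17),W(-.045,.165,26),W(-.045,.155,36),W(-.045,.14,45),W(-.042,.14,45),W(-.042,.14,45)]
dn=[W(-.040,.1,45),W(-.040,.06,45),W(-.040,.03,45),W(-.040,.018,45),W(-.040,.018,45)]
e=plan([up,mid,dn]);print(e[0])
E
```

```text
[0.54197441 0.01548726 0.06693519] 0.021846038406262255 29.999707639217377 [-0.83819009  0.4862987  -1.05252466] [0.03142595 0.32607988 0.05797231] [-0.24 -0.19  2.36  0.2   0.38  1.28]
[-0.0801  0.0002  0.0629] [  -0.    34.8 -179.9]
[{"x":0.190,"y":-0.000,"z":-0.274,"ax":0.000,"ay":0.000,"az":0.000}, {"x":0.326,"y":0.007,"z":-0.585,"ax":0.000,"ay":0.000,"az":0.000}, {"x":0.424,"y":0.014,"z":-0.842,"ax":0.000,"ay":0.000,"az":0.000}]

[{"x":-0.660,"y":-1.799,"z":-0.798,"ax":0.001,"ay":-0.022,"az":-0.002}, {"x":-0.523,"y":-1.800,"z":-0.835,"ax":0.001,"ay":-0.047,"az":-0.003}, {"x":-0.401,"y":-1.802,"z":-0.822,"ax":0.001,"ay":-0.072,"az":-0.003}, {"x":-0.282,"y":-1.805,"z":-0.758,"ax":0.001,"ay":-0.100,"az":-0.003}, {"x":-0.201,"y":-1.807,"z":-0.644,"ax":0.001,"ay":-0.125,"az":-0.003}, {"x":-0.185,"y":-1.807,"z":-0.633,"ax":0.001,"ay":-0.125,"az":-0.003}, {"x":-0.185,"y":-1.807,"z":-0.633,"ax":0.001,"ay":-0.125,"az":-0.003}]

[{"x":0.060,"y":0.000,"z":0.260,"ax":0.000,"ay":0.000,"az":0.000}, {"x":0.107,"y":0.001,"z":0.523,"ax":0.000,"ay":0.000,"az":0.000}, {"x":0.143,"y":0.001,"z":0.719,"ax":0.000,"ay":0.000,"az":0.000}, {"x":0.157,"y":0.001,"z":0.798,"ax":0.000,"ay":0.000,"az":0.000}, {"x":0.157,"y":0.001,"z":0.798,"ax":0.000,"ay":0.000,"az":0.000}]

[0.47824256 0.29327795 0.14740127]
```

Request:
move_arm(increments=[{"x": 0.08,"y": 0,"z": -0.11,"ax": 0,"ay": 0,"az": 0},{"x": 0.19,"y": 0,"z": -0.274,"ax": 0,"ay": 0,"az": 0},{"x": 0.32,"y": 0,"z": -0.58,"ax": 0,"ay": 0,"az": 0},{"x": 0.42,"y": 0,"z": -0.84,"ax": 0,"ay": 0,"az": 0},{"x": 0.42,"y": 0,"z": -0.84,"ax": 0,"ay": 0,"az": 0}])

```text
time_s: 17.12
position: [0.5232, 0.0172, 0.21]
ee_rot: [2.958, -0.168, 0.937]
contact_force: [0.7, -1.2, -3.9]
opening: 0.0221
grasp_force: 30.0
```

Request:
move_arm(increments=[{"x": -0.15,"y": -0.25,"z": -0.2,"ax": 0,"ay": -0.01,"az": 0},{"x": -0.3,"y": -0.5,"z": -0.4,"ax": 0,"ay": -0.02,"az": 0},{"x": -0.4,"y": -0.75,"z": -0.6,"ax": 0,"ay": -0.035,"az": 0},{"x": -0.45,"y": -1,"z": -0.75,"ax": 0,"ay": -0.05,"az": 0},{"x": -0.45,"y": -1,"z": -0.75,"ax": 0,"ay": -0.05,"az": 0}])

```text
time_s: 17.75
position: [0.4199, 0.1822, 0.2591]
ee_rot: [3.089, -0.169, 0.452]
contact_force: [-0.6, -1.0, -2.8]
opening: 0.0219
grasp_force: 30.0
```

```bash
cat >> h.py <<'E'
def loadG(): g=np.load("G.npz"); return (g["a"],g["b"])
D=np.radians
def W(l,z,th,yl=.0235): return tool(spose(l,z,yl,D(th)),loadG())
def st():
    s=sense();print(round(s["time_s"],2),s["position"].round(4),s["contact_force"].round(1),s["ft_torque"].round(2),s["joint_pos"].round(2),s["opening"].round(4),s["grasp_force"].round(1));return s
E
python3 - <<'E'
from h import *
st()
mid=[W(-.045,.155,28),W(-.045,.145,38),W(-.042,.14,45),W(-.042,.14,45),W(-.042,.14,45)]
dn=[W(-.040,.1,45),W(-.040,.06,45),W(-.040,.03,45),W(-.040,.018,45),W(-.040,.018,45)]
plan([mid,dn])
E
```

```text
Traceback (most recent call last):
  File "h.py", line 70, in st
    s=sense();print(round(s["time_s"],2),s["position"].round(4),s["contact_force"].round(1),s["ft_torque"].round(2),s["joint_pos"].round(2),s["opening"].round(4),s["grasp_force"].round(1));return s
                                                                                                                                            ^^^^^^^^^^^^^^^^^^
AttributeError: 'float' object has no attribute 'round'
```

```bash
sed -i 's/s\["opening"\].round(4),s\["grasp_force"\].round(1)/round(s["opening"],4),round(s["grasp_force"],1)/' h.py
python3 - <<'E'
from h import *
st()
mid=[W(-.045,.155,28),W(-.045,.145,38),W(-.042,.14,45),W(-.042,.14,45),W(-.042,.14,45)]
dn=[W(-.040,.1,45),W(-.040,.06,45),W(-.040,.03,45),W(-.040,.018,45),W(-.040,.018,45)]
plan([mid,dn])
E
```

```text
17.75 [0.4199 0.1822 0.2591] [-0.6 -1.  -2.8] [ 0.04  0.47 -0.08] [ 0.21 -0.43  2.03 -0.09  1.26  1.91] 0.0219 30.0
[{"x":0.045,"y":-0.775,"z":-0.040,"ax":0.000,"ay":-0.027,"az":-0.002}, {"x":0.180,"y":-0.777,"z":-0.011,"ax":0.000,"ay":-0.055,"az":-0.002}, {"x":0.300,"y":-0.778,"z":0.019,"ax":0.000,"ay":-0.075,"az":-0.002}, {"x":0.300,"y":-0.778,"z":0.019,"ax":0.000,"ay":-0.075,"az":-0.002}, {"x":0.300,"y":-0.778,"z":0.019,"ax":0.000,"ay":-0.075,"az":-0.002}]

[{"x":0.060,"y":0.000,"z":0.260,"ax":0.000,"ay":0.000,"az":0.000}, {"x":0.107,"y":0.001,"z":0.523,"ax":0.000,"ay":0.000,"az":0.000}, {"x":0.143,"y":0.001,"z":0.719,"ax":0.000,"ay":0.000,"az":0.000}, {"x":0.157,"y":0.001,"z":0.798,"ax":0.000,"ay":0.000,"az":0.000}, {"x":0.157,"y":0.001,"z":0.798,"ax":0.000,"ay":0.000,"az":0.000}]
```

Request:
move_arm(increments=[{"x": 0.02,"y": -0.4,"z": -0.02,"ax": 0,"ay": -0.02,"az": 0},{"x": 0.1,"y": -0.77,"z": -0.02,"ax": 0,"ay": -0.04,"az": -0.002},{"x": 0.2,"y": -0.777,"z": 0,"ax": 0,"ay": -0.06,"az": -0.002},{"x": 0.3,"y": -0.778,"z": 0.019,"ax": 0,"ay": -0.075,"az": -0.002},{"x": 0.3,"y": -0.778,"z": 0.019,"ax": 0,"ay": -0.075,"az": -0.002},{"x": 0.3,"y": -0.778,"z": 0.019,"ax": 0,"ay": -0.075,"az": -0.002}])

```text
time_s: 18.5
position: [0.4763, 0.2903, 0.2692]
ee_rot: [-3.116, 0.159, 0.28]
contact_force: [-0.0, -0.1, -1.9]
opening: 0.0217
grasp_force: 30.0
```

Request:
move_arm(increments=[{"x": 0.06,"y": 0,"z": 0.26,"ax": 0,"ay": 0,"az": 0},{"x": 0.107,"y": 0,"z": 0.523,"ax": 0,"ay": 0,"az": 0},{"x": 0.143,"y": 0,"z": 0.719,"ax": 0,"ay": 0,"az": 0},{"x": 0.157,"y": 0,"z": 0.798,"ax": 0,"ay": 0,"az": 0},{"x": 0.157,"y": 0,"z": 0.798,"ax": 0,"ay": 0,"az": 0}])

```text
time_s: 19.12
position: [0.4782, 0.2909, 0.149]
ee_rot: [-3.116, 0.157, 0.278]
contact_force: [0.1, 0.4, -3.3]
opening: 0.0219
grasp_force: 30.0
```

```bash
python3 - <<'E'
from h import *
s=st();t=W(-.04,.018,45);print(t[0])
cv2.imwrite("pics/w10.png",cv2.cvtColor(read_camera("wrist"),cv2.COLOR_RGB2BGR));cv2.imwrite("pics/s10.png",cv2.cvtColor(read_camera("scene"),cv2.COLOR_RGB2BGR))
plan([[W(-.04,.013,45)],[W(-.04,.0115,45)],[W(-.04,.010,45)]],t)
E
```

```text
19.12 [0.4782 0.2909 0.149 ] [ 0.1  0.4 -3.3] [ 0.01 -0.17 -0.01] [0.29 0.29 1.55 0.07 1.47 1.95] 0.0219 30.0
[0.47824256 0.29327795 0.14740127]
[{"x":0.006,"y":0.000,"z":0.033,"ax":0.000,"ay":0.000,"az":0.000}]

[{"x":0.002,"y":0.000,"z":0.010,"ax":0.000,"ay":0.000,"az":0.000}]

[{"x":0.002,"y":0.000,"z":0.010,"ax":0.000,"ay":0.000,"az":0.000}]
```

Request:
move_arm(increments=[{"x": 0.005,"y": -0.015,"z": 0.04,"ax": 0,"ay": 0,"az": 0},{"x": 0.005,"y": -0.015,"z": 0.04,"ax": 0,"ay": 0,"az": 0}])

```text
time_s: 19.48
position: [0.4788, 0.2934, 0.143]
ee_rot: [-3.116, 0.157, 0.277]
contact_force: [0.4, -0.1, -3.0]
opening: 0.0218
grasp_force: 30.0
```

Request:
move_arm(increments=[{"x": 0.002,"y": 0,"z": 0.013,"ax": 0,"ay": 0,"az": 0},{"x": 0.002,"y": 0,"z": 0.013,"ax": 0,"ay": 0,"az": 0}])

```text
time_s: 19.73
position: [0.4787, 0.2931, 0.1408]
ee_rot: [-3.116, 0.158, 0.278]
contact_force: [-0.5, 0.1, -3.5]
opening: 0.022
grasp_force: 30.0
```

Request:
move_arm(increments=[{"x": 0.001,"y": 0,"z": 0.01,"ax": 0,"ay": 0,"az": 0},{"x": 0.001,"y": 0,"z": 0.01,"ax": 0,"ay": 0,"az": 0}])

```text
time_s: 19.98
position: [0.4789, 0.2933, 0.1398]
ee_rot: [-3.116, 0.158, 0.277]
contact_force: [-0.6, -0.4, -1.5]
opening: 0.0222
grasp_force: 30.0
```

Request:
move_arm(increments=[{"x": 0.001,"y": 0,"z": 0.008,"ax": 0,"ay": 0,"az": 0},{"x": 0.001,"y": 0,"z": 0.008,"ax": 0,"ay": 0,"az": 0}])

```text
time_s: 20.23
position: [0.479, 0.2933, 0.1397]
ee_rot: [-3.116, 0.157, 0.276]
contact_force: [-1.7, -1.1, 5.1]
opening: 0.0217
grasp_force: 30.0
```

```bash
python3 - <<'E'
from h import *
st()
E
```

```text
20.23 [0.479  0.2933 0.1397] [-1.7 -1.1  5.1] [-0.21  0.42 -0.04] [0.29 0.3  1.56 0.07 1.45 1.95] 0.0217 30.0
```

```bash
python3 - <<'E'
from h import *
path=[(-.036,41),(-.029,35),(-.022,29),(-.014,23),(-.005,17),(.004,12),(.013,8),(.022,5)]
path2=[(.030,3),(.038,2),(.046,2),(.053,2),(.06,2),(.06,2)]
path3=[(.066,2),(.072,2),(.078,2),(.083,2),(.088,2),(.088,2)]
bar=np.array([[-.04-t/2**.5-.00495,0,.034+t/2**.5-.00495] for t in np.linspace(0,.085,40)]+[[-.04,0,.002*i] for i in range(22)])
for l,t in path+path2[:2]:
    o,M=spose(l,.0105,.0235,D(t)); X=o+bar@M.T; loc=fr([0,0,-PAN[2]],X-[PAN[0],PAN[1],0])
    b=loc[loc[:,2]<.068]; print(l,t,"min x' below rim %.3f"%b[:,0].min())
f=lambda P:[W(l,.0105,t) for l,t in P]
plan([f(path),f(path2),f(path3)])
E
```

```text
-0.036 41 min x' below rim -0.096
-0.029 35 min x' below rim -0.095
-0.022 29 min x' below rim -0.092
-0.014 23 min x' below rim -0.088
-0.005 17 min x' below rim -0.082
0.004 12 min x' below rim -0.080
0.013 8 min x' below rim -0.079
0.022 5 min x' below rim -0.077
0.03 3 min x' below rim -0.074
0.038 2 min x' below rim -0.068
[{"x":-0.034,"y":0.001,"z":0.026,"ax":-0.000,"ay":0.011,"az":-0.001}, {"x":-0.066,"y":0.001,"z":0.071,"ax":0.000,"ay":0.028,"az":-0.001}, {"x":-0.092,"y":0.001,"z":0.124,"ax":0.000,"ay":0.044,"az":-0.001}, {"x":-0.104,"y":0.001,"z":0.183,"ax":0.000,"ay":0.061,"az":-0.001}, {"x":-0.103,"y":0.002,"z":0.248,"ax":0.000,"ay":0.078,"az":-0.001}, {"x":-0.086,"y":0.002,"z":0.304,"ax":0.000,"ay":0.091,"az":-0.001}, {"x":-0.056,"y":0.002,"z":0.349,"ax":0.000,"ay":0.103,"az":-0.001}, {"x":-0.016,"y":0.001,"z":0.382,"ax":0.000,"ay":0.111,"az":-0.001}]

[{"x":0.019,"y":0.000,"z":0.042,"ax":0.000,"ay":0.006,"az":-0.000}, {"x":0.051,"y":0.000,"z":0.076,"ax":0.000,"ay":0.008,"az":-0.000}, {"x":0.097,"y":0.000,"z":0.102,"ax":0.000,"ay":0.008,"az":-0.000}, {"x":0.138,"y":0.000,"z":0.126,"ax":0.000,"ay":0.008,"az":-0.000}, {"x":0.178,"y":0.000,"z":0.149,"ax":0.000,"ay":0.008,"az":-0.000}, {"x":0.178,"y":0.000,"z":0.149,"ax":0.000,"ay":0.008,"az":-0.000}]

[{"x":0.034,"y":0.000,"z":0.022,"ax":0.000,"ay":0.000,"az":0.000}, {"x":0.067,"y":0.000,"z":0.043,"ax":0.000,"ay":0.000,"az":0.000}, {"x":0.101,"y":0.000,"z":0.065,"ax":0.000,"ay":0.000,"az":0.000}, {"x":0.129,"y":0.000,"z":0.083,"ax":0.000,"ay":0.000,"az":0.000}, {"x":0.157,"y":0.000,"z":0.101,"ax":0.000,"ay":0.000,"az":0.000}, {"x":0.157,"y":0.000,"z":0.101,"ax":0.000,"ay":0.000,"az":0.000}]
```

Request:
move_arm(increments=[{"x": -0.034,"y": 0,"z": 0.026,"ax": 0,"ay": 0.011,"az": -0.001},{"x": -0.066,"y": 0,"z": 0.071,"ax": 0,"ay": 0.028,"az": -0.001},{"x": -0.092,"y": 0.001,"z": 0.124,"ax": 0,"ay": 0.044,"az": -0.001},{"x": -0.104,"y": 0.001,"z": 0.183,"ax": 0,"ay": 0.061,"az": -0.001},{"x": -0.103,"y": 0.002,"z": 0.248,"ax": 0,"ay": 0.078,"az": -0.001},{"x": -0.086,"y": 0.002,"z": 0.304,"ax": 0,"ay": 0.091,"az": -0.001},{"x": -0.056,"y": 0.002,"z": 0.349,"ax": 0,"ay": 0.103,"az": -0.001},{"x": -0.016,"y": 0.001,"z": 0.382,"ax": 0,"ay": 0.111,"az": -0.001},{"x": -0.016,"y": 0.001,"z": 0.382,"ax": 0,"ay": 0.111,"az": -0.001}])

```text
time_s: 21.35
position: [0.4669, 0.2963, 0.0841]
ee_rot: [3.011, -0.14, 0.807]
contact_force: [-4.4, 2.5, 5.3]
opening: 0.0217
grasp_force: 30.0
```

```bash
python3 - <<'E'
from h import *
s=st();t=W(.022,.0105,5);print(t[0],R.from_matrix(t[1]).as_rotvec(),np.degrees(R.from_matrix(R.from_rotvec(s["ee_rot"]).as_matrix().T@t[1]).as_rotvec()).round(2))
E
```

```text
21.35 [0.4669 0.2963 0.0841] [-4.4  2.5  5.3] [0.46 0.06 0.32] [ 0.53 -0.02  2.13 -0.49  0.66  2.52] 0.0217 30.0
[0.46657024 0.29440195 0.08366013] [ 3.01017096 -0.14447586  0.80128274] [-0.17 -0.2   0.11]
```

Request:
move_arm(increments=[{"x": 0.019,"y": 0,"z": 0.042,"ax": 0,"ay": 0.006,"az": 0},{"x": 0.051,"y": 0,"z": 0.076,"ax": 0,"ay": 0.008,"az": 0},{"x": 0.097,"y": 0,"z": 0.102,"ax": 0,"ay": 0.008,"az": 0},{"x": 0.138,"y": 0,"z": 0.126,"ax": 0,"ay": 0.008,"az": 0},{"x": 0.178,"y": 0,"z": 0.149,"ax": 0,"ay": 0.008,"az": 0},{"x": 0.178,"y": 0,"z": 0.149,"ax": 0,"ay": 0.008,"az": 0}])

```text
time_s: 22.1
position: [0.5017, 0.292, 0.0778]
ee_rot: [2.986, -0.142, 0.88]
contact_force: [1.6, 0.2, 0.2]
opening: 0.0217
grasp_force: 30.0
```

```bash
python3 - <<'E'
from h import *
s=st();t=W(.06,.0105,2);print(t[0],np.degrees(R.from_matrix(R.from_rotvec(s["ee_rot"]).as_matrix().T@t[1]).as_rotvec()).round(2))
E
```

```text
22.1 [0.5017 0.292  0.0778] [1.6 0.2 0.2] [ 0.23 -0.55  0.11] [ 0.5   0.04  2.1  -0.57  0.59  2.58] 0.0217 30.0
[0.50073968 0.29111157 0.07758708] [-0.05 -0.02  0.03]
```

Request:
move_arm(increments=[{"x": 0.034,"y": 0,"z": 0.023,"ax": 0,"ay": 0,"az": 0},{"x": 0.067,"y": 0,"z": 0.045,"ax": 0,"ay": 0,"az": 0},{"x": 0.101,"y": 0,"z": 0.068,"ax": 0,"ay": 0,"az": 0},{"x": 0.129,"y": 0,"z": 0.086,"ax": 0,"ay": 0,"az": 0},{"x": 0.157,"y": 0,"z": 0.105,"ax": 0,"ay": 0,"az": 0},{"x": 0.157,"y": 0,"z": 0.105,"ax": 0,"ay": 0,"az": 0}])

```text
time_s: 22.85
position: [0.5296, 0.2893, 0.0773]
ee_rot: [2.986, -0.142, 0.88]
contact_force: [-2.4, 1.1, 5.4]
opening: 0.0215
grasp_force: 30.0
```

```bash
python3 - <<'E'
from h import *
s=st();t=W(.088,.0105,2);print(t[0],np.degrees(R.from_matrix(R.from_rotvec(s["ee_rot"]).as_matrix().T@t[1]).as_rotvec()).round(2))
for n in("wrist","scene","side"):cv2.imwrite(f"pics/{n}11.png",cv2.cvtColor(read_camera(n),cv2.COLOR_RGB2BGR))
# white blobs in scene picture -> positions
im=cv2.imread("pics/scene11.png");hsv=cv2.cvtColor(im,cv2.COLOR_BGR2HSV)
msk=((hsv[...,2]>165)&(hsv[...,1]<60)).astype(np.uint8);msk[:,:285]=0;msk[:,362:]=0;msk[:160]=0;msk[250:]=0
n,l,stt,c=cv2.connectedComponentsWithStats(msk)
for i in range(1,n):
    if stt[i,4]>5: print(stt[i].tolist(),c[i].round(1),onz(camera_model("scene"),[c[i]],.038).round(3))
E
```

```text
22.85 [0.5296 0.2893 0.0773] [-2.4  1.1  5.4] [ 0.12 -0.37 -0.01] [ 0.46  0.09  2.05 -0.55  0.57  2.53] 0.0215 30.0
[0.52861075 0.2884277  0.07758708] [-0.04 -0.01  0.05]
[353, 160, 9, 9, 68] [357.6 163.7] [[0.369 0.365 0.038]]
[301, 205, 9, 9, 48] [305.1 209.1] [[0.584 0.215 0.038]]
[313, 207, 32, 22, 279] [329.  216.4] [[0.6   0.281 0.038]]
[299, 219, 8, 5, 23] [301.9 221. ] [[0.628 0.209 0.038]]
[317, 221, 8, 5, 24] [321.  222.8] [[0.626 0.261 0.038]]
[335, 225, 8, 4, 25] [338.8 226.4] [[0.631 0.308 0.038]]
```

Request:
move_arm(increments=[{"x": 0.025,"y": 0,"z": 0.014,"ax": 0,"ay": 0,"az": 0},{"x": 0.05,"y": 0,"z": 0.028,"ax": 0,"ay": 0,"az": 0},{"x": 0.05,"y": 0,"z": 0.028,"ax": 0,"ay": 0,"az": 0}])

```text
time_s: 23.38
position: [0.5377, 0.2883, 0.0774]
ee_rot: [2.986, -0.142, 0.878]
contact_force: [-3.2, 1.1, 4.7]
opening: 0.0218
grasp_force: 30.0
```

```bash
python3 - <<'E'
from h import *
s=st()
p=s["position"];M=R.from_rotvec(s["ee_rot"]).as_matrix()
# infer current scoop pose, then nose-up about back bottom edge
G=loadG();Sm=M@G[1].T;o=p-Sm@G[0];print("lip z",(o+Sm@[.04,0,0])[2],"pitch",np.degrees(np.arcsin(-Sm[2,0])), "lip x'",fr([0,0,-PAN[2]],[o+Sm@[.04,0,0]-[PAN[0],PAN[1],0]]))
def up(dth,dz,back):
    Rn=R.from_matrix(Sm)*R.from_euler("y",-D(dth));b=o+Sm@[-.04,0,0]+[0,0,dz]-np.array([np.cos(PAN[2]),np.sin(PAN[2]),0])*back
    return tool((b-Rn.apply([-.04,0,0]),Rn.as_matrix()),G)
plan([[up(3,.0005,.003),up(6,.001,.006),up(8,.002,.009),up(10,.003,.012),up(10,.003,.012),up(11,.01,.015),up(12,.02,.018),up(13,.032,.02)],
 [up(14,.05,.024),up(15,.07,.03),up(15,.09,.035),up(15,.11,.04),up(15,.13,.045),up(15,.13,.045)]])
E
```

```text
23.38 [0.5377 0.2883 0.0774] [-3.2  1.1  4.7] [ 0.17 -0.14  0.1 ] [ 0.45  0.1   2.03 -0.55  0.57  2.52] 0.0218 30.0
lip z 0.010220928723685423 pitch 2.034656724565745 lip x' [[0.09706297 0.02438826 0.01022093]]
[{"x":-0.041,"y":-0.000,"z":-0.014,"ax":0.000,"ay":0.008,"az":-0.000}, {"x":-0.082,"y":-0.000,"z":-0.027,"ax":0.000,"ay":0.017,"az":-0.000}, {"x":-0.113,"y":-0.000,"z":-0.042,"ax":0.000,"ay":0.022,"az":-0.000}, {"x":-0.143,"y":-0.000,"z":-0.056,"ax":0.000,"ay":0.028,"az":-0.000}, {"x":-0.143,"y":-0.000,"z":-0.056,"ax":0.000,"ay":0.028,"az":-0.000}, {"x":-0.143,"y":-0.000,"z":-0.105,"ax":0.000,"ay":0.031,"az":-0.000}, {"x":-0.132,"y":-0.000,"z":-0.170,"ax":0.000,"ay":0.033,"az":-0.000}, {"x":-0.109,"y":-0.000,"z":-0.243,"ax":0.000,"ay":0.036,"az":-0.000}]

[{"x":0.059,"y":-0.000,"z":-0.103,"ax":0.000,"ay":0.003,"az":-0.000}, {"x":0.118,"y":-0.000,"z":-0.225,"ax":0.000,"ay":0.006,"az":-0.000}, {"x":0.190,"y":-0.001,"z":-0.342,"ax":0.000,"ay":0.006,"az":-0.000}, {"x":0.262,"y":-0.001,"z":-0.459,"ax":0.000,"ay":0.006,"az":-0.000}, {"x":0.335,"y":-0.001,"z":-0.576,"ax":0.000,"ay":0.006,"az":-0.000}, {"x":0.335,"y":-0.001,"z":-0.576,"ax":0.000,"ay":0.006,"az":-0.000}]
```

```bash
python3 - <<'E'
from h import *
s=st();p=s["position"];M=R.from_rotvec(s["ee_rot"]).as_matrix();G=loadG();Sm=M@G[1].T;o=p-Sm@G[0]
def up(dth,dz,back):
    Rn=R.from_matrix(Sm)*R.from_euler("y",-D(dth));b=o+Sm@[-.04,0,0]+[0,0,dz]-np.array([np.cos(PAN[2]),np.sin(PAN[2]),0])*back
    return tool((b-Rn.apply([-.04,0,0]),Rn.as_matrix()),G)
plan([[up(2.5,0,0),up(5,.000,0.001),up(7.5,.0,.002),up(10,.001,.003),up(12,.001,.003),up(13,.001,.003),up(13,.003,.003),up(13,.012,.005),up(14,.025,.008),up(14,.035,.01)],
 [up(14,.05,.014),up(15,.07,.02),up(15,.09,.03),up(15,.11,.035),up(15,.13,.04),up(15,.13,.04)]])
E
```

```text
23.38 [0.5377 0.2883 0.0774] [-3.2  1.1  4.7] [ 0.17 -0.14  0.1 ] [ 0.45  0.1   2.03 -0.55  0.57  2.52] 0.0218 30.0
[{"x":-0.022,"y":0.000,"z":-0.000,"ax":0.000,"ay":0.007,"az":-0.000}, {"x":-0.049,"y":0.000,"z":-0.003,"ax":0.000,"ay":0.014,"az":-0.000}, {"x":-0.076,"y":0.000,"z":-0.006,"ax":0.000,"ay":0.021,"az":-0.000}, {"x":-0.100,"y":-0.000,"z":-0.012,"ax":0.000,"ay":0.028,"az":-0.000}, {"x":-0.117,"y":0.000,"z":-0.010,"ax":0.000,"ay":0.033,"az":-0.000}, {"x":-0.126,"y":0.000,"z":-0.008,"ax":0.000,"ay":0.036,"az":-0.000}, {"x":-0.118,"y":-0.000,"z":-0.019,"ax":0.000,"ay":0.036,"az":-0.000}, {"x":-0.097,"y":-0.000,"z":-0.077,"ax":0.000,"ay":0.036,"az":-0.000}, {"x":-0.075,"y":-0.000,"z":-0.159,"ax":0.000,"ay":0.039,"az":-0.000}, {"x":-0.051,"y":-0.000,"z":-0.222,"ax":0.000,"ay":0.039,"az":-0.000}]

[{"x":0.055,"y":-0.000,"z":-0.088,"ax":0.000,"ay":0.000,"az":0.000}, {"x":0.116,"y":-0.000,"z":-0.209,"ax":0.000,"ay":0.003,"az":-0.000}, {"x":0.167,"y":-0.001,"z":-0.349,"ax":0.000,"ay":0.003,"az":-0.000}, {"x":0.242,"y":-0.001,"z":-0.464,"ax":0.000,"ay":0.003,"az":-0.000}, {"x":0.316,"y":-0.001,"z":-0.580,"ax":0.000,"ay":0.003,"az":-0.000}, {"x":0.316,"y":-0.001,"z":-0.580,"ax":0.000,"ay":0.003,"az":-0.000}]
```

Request:
move_arm(increments=[{"x": -0.022,"y": 0,"z": 0,"ax": 0,"ay": 0.007,"az": 0},{"x": -0.049,"y": 0,"z": -0.003,"ax": 0,"ay": 0.014,"az": 0},{"x": -0.076,"y": 0,"z": -0.006,"ax": 0,"ay": 0.021,"az": 0},{"x": -0.1,"y": 0,"z": -0.012,"ax": 0,"ay": 0.028,"az": 0},{"x": -0.117,"y": 0,"z": -0.01,"ax": 0,"ay": 0.033,"az": 0},{"x": -0.126,"y": 0,"z": -0.008,"ax": 0,"ay": 0.036,"az": 0},{"x": -0.118,"y": 0,"z": -0.019,"ax": 0,"ay": 0.036,"az": 0},{"x": -0.097,"y": 0,"z": -0.077,"ax": 0,"ay": 0.036,"az": 0},{"x": -0.075,"y": 0,"z": -0.159,"ax": 0,"ay": 0.039,"az": 0},{"x": -0.051,"y": 0,"z": -0.222,"ax": 0,"ay": 0.039,"az": 0}])

```text
time_s: 24.62
position: [0.5153, 0.2845, 0.1138]
ee_rot: [2.866, -0.12, 1.198]
contact_force: [-0.1, 0.2, -5.3]
opening: 0.0218
grasp_force: 30.0
```

```bash
python3 - <<'E'
from h import *
s=st();p=s["position"];M=R.from_rotvec(s["ee_rot"]).as_matrix();G=loadG();Sm=M@G[1].T;o=p-Sm@G[0]
print("lip",(o+Sm@[.04,0,0]),"pitch",np.degrees(np.arcsin(-Sm[2,0])))
F=[]
ims={}
for k in range(2):
    for n in("scene","side","wrist"): ims[n]=cv2.cvtColor(read_camera(n),cv2.COLOR_RGB2BGR);F.append(sense()["contact_force"][2])
print(np.mean(F),np.std(F))
for n in ims: cv2.imwrite(f"pics/{n}12.png",ims[n])
im=ims["scene"];hsv=cv2.cvtColor(im,cv2.COLOR_BGR2HSV)
msk=((hsv[...,2]>165)&(hsv[...,1]<60)).astype(np.uint8);msk[:,:285]=0;msk[:,362:]=0;msk[:160]=0;msk[250:]=0
n,l,t,c=cv2.connectedComponentsWithStats(msk)
for i in range(1,n):
    if t[i,4]>5: print(t[i].tolist(),c[i].round(1))
E
```

```text
24.62 [0.5153 0.2845 0.1138] [-0.1  0.2 -5.3] [ 0.14  1.16 -0.  ] [ 0.54 -0.03  2.19 -1.02  0.51  2.99] 0.0218 30.0
lip [0.64437616 0.27323919 0.07395748] pitch -10.555687430822232
-4.206781960440964 0.2310307414529217
[346, 160, 16, 9, 103] [354.6 164.4]
[330, 182, 9, 4, 19] [333.1 182.9]
[313, 195, 5, 17, 31] [315.5 203.7]
[320, 194, 8, 6, 37] [323.5 196.3]
[338, 197, 8, 7, 39] [341.8 199.9]
[327, 198, 9, 18, 106] [331.2 206.1]
[301, 206, 9, 8, 47] [305.1 209.2]
[299, 219, 8, 4, 22] [301.8 220.9]
```

The weight gain is about 1.3 N, so roughly six cubes are in the scoop. J6 is close to its limit, so I'll lift and turn the wrist toward radial.

```bash
cat >> h.py <<'E'
def Sp(r,az,h,zlip,pitch,G=None):
    """scoop tool pose: LIP at cylindrical (r,az), heading az+h, lip z, nose-down pitch deg"""
    Ms=R.from_euler("z",az+h)*R.from_euler("y",D(pitch));L=np.array([r*np.cos(az),r*np.sin(az),zlip])
    return tool((L-Ms.apply([.04,0,0]),Ms.as_matrix()),G or loadG())
def cur():
    s=st();p=s["position"];M=R.from_rotvec(s["ee_rot"]).as_matrix();G=loadG();Sm=M@G[1].T;L=p-Sm@G[0]+Sm@[.04,0,0]
    az=np.arctan2(L[1],L[0]);hd=np.arctan2(Sm[1,0],Sm[0,0]);v=np.array([np.hypot(L[0],L[1]),az,hd-az,L[2],np.degrees(np.arcsin(-Sm[2,0]))]);print("lip r,az,h,z,pitch",v.round(3));return v
E
python3 - <<'E'
from h import *
v=cur()
i=lambda a,b,f:a+(b-a)*f
A=[v+[-.003,0,.02,.01,0],v+[-.006,0,.05,.03,-.5],v+[-.012,0,.09,.055,-1],v+[-.02,0,.14,.085,-1.5],v+[-.03,0,.19,.115,-2],v+[-.04,0,.24,.145,-2],v+[-.05,0,.29,.165,-2],v+[-.05,0,.31,.17,-2]]
plan([[Sp(*a) for a in A]])
E
```

```text
24.93 [0.5152 0.2841 0.1123] [-0.1 -0.7 -4.6] [0.14 1.09 0.06] [ 0.54 -0.02  2.19 -1.02  0.51  2.99] 0.0219 30.0
lip r,az,h,z,pitch [  0.7     0.401  -0.485   0.072 -10.444]
[{"x":0.035,"y":0.028,"z":-0.059,"ax":0.003,"ay":0.000,"az":-0.002}, {"x":0.111,"y":0.063,"z":-0.161,"ax":0.006,"ay":0.001,"az":-0.005}, {"x":0.199,"y":0.117,"z":-0.298,"ax":0.011,"ay":0.003,"az":-0.010}, {"x":0.304,"y":0.186,"z":-0.465,"ax":0.016,"ay":0.004,"az":-0.015}, {"x":0.403,"y":0.260,"z":-0.639,"ax":0.022,"ay":0.006,"az":-0.021}, {"x":0.510,"y":0.334,"z":-0.815,"ax":0.028,"ay":0.006,"az":-0.026}, {"x":0.571,"y":0.408,"z":-0.943,"ax":0.034,"ay":0.006,"az":-0.032}, {"x":0.598,"y":0.425,"z":-0.963,"ax":0.036,"ay":0.006,"az":-0.034}]
```

Request:
move_arm(increments=[{"x": 0.035,"y": 0.028,"z": -0.059,"ax": 0.003,"ay": 0,"az": -0.002},{"x": 0.111,"y": 0.063,"z": -0.161,"ax": 0.006,"ay": 0.001,"az": -0.005},{"x": 0.199,"y": 0.117,"z": -0.298,"ax": 0.011,"ay": 0.003,"az": -0.01},{"x": 0.304,"y": 0.186,"z": -0.465,"ax": 0.016,"ay": 0.004,"az": -0.015},{"x": 0.403,"y": 0.26,"z": -0.639,"ax": 0.022,"ay": 0.006,"az": -0.021},{"x": 0.51,"y": 0.334,"z": -0.815,"ax": 0.028,"ay": 0.006,"az": -0.026},{"x": 0.571,"y": 0.408,"z": -0.943,"ax": 0.034,"ay": 0.006,"az": -0.032},{"x": 0.598,"y": 0.425,"z": -0.963,"ax": 0.036,"ay": 0.006,"az": -0.034},{"x": 0.598,"y": 0.425,"z": -0.963,"ax": 0.036,"ay": 0.006,"az": -0.034}])

```text
time_s: 26.05
position: [0.4706, 0.2232, 0.2779]
ee_rot: [-2.78, -0.315, -1.22]
contact_force: [-0.4, 0.0, -3.6]
opening: 0.0217
grasp_force: 30.0
```

```bash
python3 - <<'E'
from h import *
v=cur()
for n in("scene","side","wrist"):cv2.imwrite(f"pics/{n}13.png",cv2.cvtColor(read_camera(n),cv2.COLOR_RGB2BGR))
can=np.zeros((600,800,3),np.uint8)
a=cv2.imread("pics/scene13.png")[100:250,220:380];can[:375,:400]=cv2.resize(a,(400,375),interpolation=2)
b=cv2.imread("pics/side13.png")[130:270,110:290];can[:311,400:800]=cv2.resize(b,(400,311),interpolation=2)
w=cv2.imread("pics/wrist13.png");can[376:600,:400]=cv2.resize(w,(400,300))[:224]
c=cv2.imread("pics/wrist13.png")[100:290,140:390];can[312:600,400:780]=cv2.resize(c,(380,288))
cv2.imwrite("pics/c13.png",can)
# transport
e=np.array([.600,-.452,0.,.24,-12.])
K=14;W_=[v+(e-v)*f for f in (lambda t:t*t*(3-2*t))(np.linspace(0,1,K+1)[1:])]
T=[Sp(*a) for a in W_];plan([T[:5],T[5:9],T[9:]+[T[-1]]])
E
```

```text
26.05 [0.4706 0.2232 0.2779] [-0.4  0.  -3.6] [-0.28  1.11  0.01] [ 0.2  -0.74  2.36  0.03  0.69  1.53] 0.0217 30.0
lip r,az,h,z,pitch [  0.649   0.399  -0.174   0.243 -12.579]
[{"x":0.011,"y":0.053,"z":-0.002,"ax":-0.001,"ay":0.000,"az":0.001}, {"x":0.017,"y":0.180,"z":0.005,"ax":-0.004,"ay":0.000,"az":0.004}, {"x":0.019,"y":0.373,"z":0.008,"ax":-0.009,"ay":0.000,"az":0.009}, {"x":0.012,"y":0.618,"z":0.002,"ax":-0.016,"ay":0.000,"az":0.015}, {"x":-0.012,"y":0.900,"z":-0.022,"ax":-0.023,"ay":-0.000,"az":0.022}]

[{"x":-0.002,"y":0.307,"z":-0.001,"ax":-0.008,"ay":-0.000,"az":0.007}, {"x":-0.024,"y":0.623,"z":-0.024,"ax":-0.016,"ay":-0.000,"az":0.015}, {"x":-0.065,"y":0.931,"z":-0.068,"ax":-0.025,"ay":-0.000,"az":0.023}, {"x":-0.123,"y":1.217,"z":-0.130,"ax":-0.033,"ay":-0.001,"az":0.031}]

[{"x":-0.018,"y":0.269,"z":-0.018,"ax":-0.007,"ay":-0.000,"az":0.007}, {"x":-0.045,"y":0.496,"z":-0.046,"ax":-0.014,"ay":-0.000,"az":0.013}, {"x":-0.073,"y":0.670,"z":-0.077,"ax":-0.019,"ay":-0.000,"az":0.017}, {"x":-0.095,"y":0.782,"z":-0.100,"ax":-0.022,"ay":-0.000,"az":0.020}, {"x":-0.104,"y":0.821,"z":-0.109,"ax":-0.023,"ay":-0.000,"az":0.021}, {"x":-0.104,"y":0.821,"z":-0.109,"ax":-0.023,"ay":-0.000,"az":0.021}]
```

View pics/c13.png

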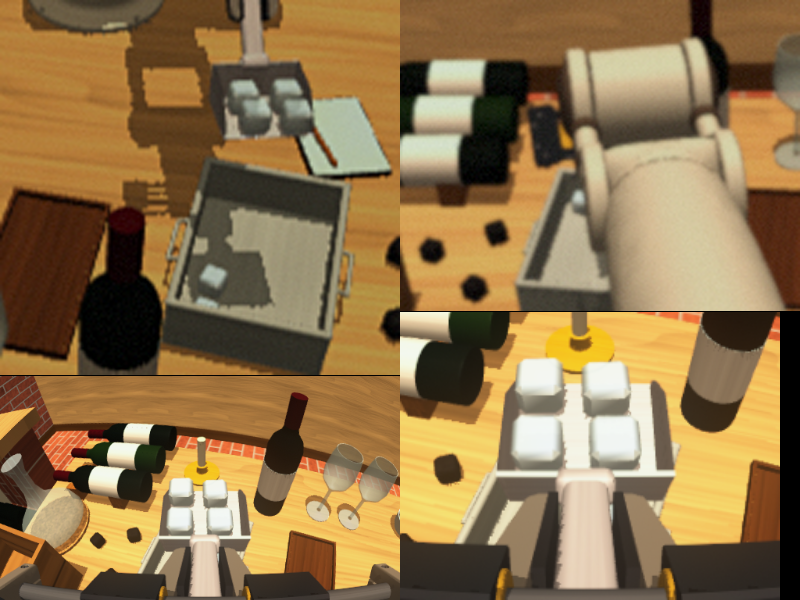

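The picture shows four cubes in two full rows in the scoop (lower right: (538,380), (605,385), (537,440), (613,440)), with others probably hidden behind. At most two are left in the pan, at (212,277) and (208,303). Now to carry it to the bucket.

Request:
move_arm(increments=[{"x": 0.011,"y": 0.053,"z": -0.002,"ax": -0.001,"ay": 0,"az": 0.001},{"x": 0.017,"y": 0.18,"z": 0.005,"ax": -0.004,"ay": 0,"az": 0.004},{"x": 0.019,"y": 0.373,"z": 0.008,"ax": -0.009,"ay": 0,"az": 0.009},{"x": 0.012,"y": 0.618,"z": 0.002,"ax": -0.016,"ay": 0,"az": 0.015},{"x": -0.012,"y": 0.9,"z": -0.022,"ax": -0.023,"ay": 0,"az": 0.022}])

```text
time_s: 26.82
position: [0.4974, 0.091, 0.2785]
ee_rot: [-2.864, -0.035, -1.256]
contact_force: [0.4, -0.4, -4.1]
opening: 0.022
grasp_force: 30.0
```

Request:
move_arm(increments=[{"x": -0.002,"y": 0.28,"z": -0.001,"ax": -0.008,"ay": 0,"az": 0.007},{"x": -0.02,"y": 0.55,"z": -0.02,"ax": -0.015,"ay": 0,"az": 0.013},{"x": -0.045,"y": 0.77,"z": -0.045,"ax": -0.021,"ay": 0,"az": 0.019},{"x": -0.065,"y": 0.9,"z": -0.065,"ax": -0.025,"ay": 0,"az": 0.023},{"x": -0.068,"y": 0.94,"z": -0.068,"ax": -0.025,"ay": 0,"az": 0.023}])

```text
time_s: 27.45
position: [0.4867, -0.0505, 0.2775]
ee_rot: [2.8, -0.266, 1.228]
contact_force: [-0.3, -0.7, -3.4]
opening: 0.0217
grasp_force: 30.0
```

```bash
python3 - <<'E'
from h import *
v=cur()
c=np.array([.532,-.258]);u=c/np.linalg.norm(c);r0=np.hypot(*c);az=np.arctan2(c[1],c[0])
e=np.array([r0-.02,az,0.,.22,-12.])
K=7;W_=[v+(e-v)*f for f in (lambda t:t*t*(3-2*t))(np.linspace(0,1,K+1)[1:])]
T=[Sp(*a) for a in W_];plan([T+[T[-1]]])
E
```

```text
27.45 [ 0.4867 -0.0505  0.2775] [-0.3 -0.7 -3.4] [ 0.26  1.16 -0.06] [-0.54 -0.94  2.45  0.34  0.87  1.1 ] 0.0217 30.0
lip r,az,h,z,pitch [  0.62   -0.121  -0.067   0.242 -12.531]
[{"x":-0.015,"y":0.063,"z":-0.005,"ax":-0.002,"ay":-0.000,"az":0.001}, {"x":-0.056,"y":0.224,"z":-0.021,"ax":-0.006,"ay":-0.000,"az":0.005}, {"x":-0.121,"y":0.438,"z":-0.052,"ax":-0.012,"ay":-0.001,"az":0.011}, {"x":-0.203,"y":0.660,"z":-0.098,"ax":-0.019,"ay":-0.001,"az":0.017}, {"x":-0.287,"y":0.854,"z":-0.150,"ax":-0.025,"ay":-0.001,"az":0.023}, {"x":-0.353,"y":0.989,"z":-0.194,"ax":-0.029,"ay":-0.001,"az":0.027}, {"x":-0.380,"y":1.040,"z":-0.212,"ax":-0.031,"ay":-0.001,"az":0.028}, {"x":-0.380,"y":1.040,"z":-0.212,"ax":-0.031,"ay":-0.001,"az":0.028}]
```

J2 is at its limit (-0.94), because a radial nose-up pose close in folds the arm too far. I'll fit the kinematics from the logged poses and find a feasible pour pose.

```bash
cat > k.py <<'E'
from h import *
data=[([-1.31113574,.159079218,1.59820305,-4e-5,1.3861893,-.210095642],[.26008491,-.51208618,.19581662]),
([-.561314413,.347220377,1.45193115,-7.5e-5,1.34139824,.540014453],[.59409737,-.23195438,.15681371]),
([-.908558578,.246270877,1.88708957,3e-5,1.00862514,.192417282],[.4066171,-.32649648,.01496566]),
([-.908570855,.297714462,1.89373239,2e-5,.950528132,.192428305],[.40660854,-.3264998,-.01384058]),
([-.28,-.56,2.44,.15,.67,1.31],[.49041519,.0176521,.14441645]),([.2,-.74,2.36,.03,.69,1.53],[.4706,.2232,.2779]),
([.54,-.02,2.19,-1.02,.51,2.99],[.5152,.2841,.1123]),([-.54,-.94,2.45,.34,.87,1.1],[.4867,-.0505,.2775]),([.29,.3,1.56,.07,1.45,1.95],[.479,.2933,.1397]),([-.24,-.19,2.36,.2,.38,1.28],[.542,.0155,.067])]
def fk(j,P):
    d1,a2,ex,a3,L,tx,ty,a0=P
    q=R.from_euler("z",j[0]);p=q.apply([a0,0,d1]);q=q*R.from_euler("y",j[1]);p=p+q.apply([0,0,a2])
    q=q*R.from_euler("y",j[2]);p=p+q.apply([ex,0,a3]);q=q*R.from_euler("z",j[3])*R.from_euler("y",j[4])*R.from_euler("z",j[5])
    return p+q.apply([tx,ty,L]),q
w=[5]*4+[1]*6
f=lambda P:np.concatenate([(fk(j,P)[0]-x)*k for (j,x),k in zip(data,w)])
r=least_squares(f,[.3,.35,0,.35,.25,0,0,0]);P=r.x
q0=fk(data[1][0],P)[1];Rx=q0.inv()*R.from_rotvec([-3.054,-.731,0])  # tool vs model
lo=np.array([-2.91,-.94,.18,-1.29,.17,-3]);hi=np.array([2.91,2.29,2.7,4.43,2.64,3])
def ik(t,j0):
    g=lambda j:np.r_[(fk(j,P)[0]-t[0])*10,(R.from_matrix(t[1]).inv()*(fk(j,P)[1]*Rx)).as_rotvec()]
    s=least_squares(g,np.clip(j0,lo+.01,hi-.01),bounds=(lo+.02,hi-.02));return s.x,np.linalg.norm(s.fun[:3])/10,np.linalg.norm(s.fun[3:])
E
python3 - <<'E'
from k import *
print(P.round(4),np.abs(r.fun).reshape(-1,3).max(1).round(4),Rx.as_rotvec(degrees=True).round(1))
c=np.array([.532,-.258]);r0=np.hypot(*c);az=np.arctan2(c[1],c[0])
for h in(0,-.3,-.6,-.9,-1.2,.3,.6,.9):
    o=[]
    for (back,z,th) in((.015,.2,-10),(.015,.17,0),(.02,.15,15),(.02,.13,45)):
        hd=az+h;L=c-back*np.array([np.cos(hd),np.sin(hd)]);a=np.arctan2(L[1],L[0])
        t=Sp(np.hypot(*L),a,hd-a,z,th);best=min((ik(t,j0) for j0 in([-.54,-.8,2.4,.3,.87,1.1],[-.6,.1,1.8,-.6,1,2.],[-.4,0,2.,.6,.8,.8])),key=lambda b:b[1]+b[2]*.1)
        o.append((th,best[0].round(2).tolist(),round(best[1],4),round(best[2],3)))
    print(h,*o,sep="\n  ")
E
```

```text
[0.1348 0.2242 0.0383 0.5078 0.0344 0.0493 0.1092 0.0734] [0.1539 0.0956 0.0184 0.0284 0.0983 0.068  0.0181 0.1258 0.2165 0.0807] [ 0.1  0.1 90. ]
0
  (-10, [-0.63, -0.92, 2.62, 0.52, 0.56, 0.91], np.float64(0.0221), np.float64(0.25))
  (0, [-0.64, -0.92, 2.6, 0.38, 0.77, 1.0], np.float64(0.0242), np.float64(0.256))
  (15, [-0.65, -0.92, 2.5, 0.17, 1.21, 1.13], np.float64(0.0245), np.float64(0.227))
  (45, [-0.57, -0.73, 2.21, -0.02, 1.84, 1.45], np.float64(0.0), np.float64(0.0))
-0.3
  (-10, [-0.38, -0.92, 2.65, -0.56, 0.43, 2.34], np.float64(0.0283), np.float64(0.29))
  (0, [-0.39, -0.92, 2.64, -0.33, 0.58, 2.13], np.float64(0.033), np.float64(0.295))
  (15, [-0.42, -0.92, 2.53, -0.09, 1.02, 1.87], np.float64(0.0435), np.float64(0.193))
  (45, [-0.45, -0.79, 2.25, 0.05, 1.86, 1.88], np.float64(0.0), np.float64(0.0))
-0.6
  (-10, [-0.17, -0.92, 2.6, -0.77, 0.99, 2.83], np.float64(0.0126), np.float64(0.121))
  (0, [-0.17, -0.92, 2.58, -0.58, 1.1, 2.73], np.float64(0.0144), np.float64(0.123))
  (15, [-0.18, -0.92, 2.49, -0.3, 1.36, 2.58], np.float64(0.0152), np.float64(0.104))
  (45, 
[... 1057 characters left out ...]
.78, 1.05], np.float64(0.0), np.float64(0.0))
0.6
  (-10, [-0.86, -0.51, 2.29, 0.77, 1.03, 0.27], np.float64(0.0), np.float64(0.0))
  (0, [-0.86, -0.52, 2.28, 0.57, 1.1, 0.38], np.float64(0.0), np.float64(0.0))
  (15, [-0.84, -0.54, 2.21, 0.3, 1.28, 0.53], np.float64(0.0), np.float64(0.0))
  (45, [-0.72, -0.36, 1.92, -0.14, 1.7, 0.7], np.float64(0.0), np.float64(0.0))
0.9
  (-10, [-0.89, -0.12, 1.96, 0.82, 1.22, -0.03], np.float64(0.0), np.float64(0.0))
  (0, [-0.89, -0.14, 1.95, 0.63, 1.24, 0.05], np.float64(0.0), np.float64(0.0))
  (15, [-0.87, -0.18, 1.91, 0.34, 1.33, 0.19], np.float64(0.0), np.float64(0.0))
  (45, [-0.74, -0.13, 1.71, -0.17, 1.62, 0.38], np.float64(0.0), np.float64(0.0))
```

```bash
python3 - <<'E'
s=open("k.py").read()
s=s.replace("d1,a2,ex,a3,L,tx,ty,a0=P","d1,a2,ex,a3,L,dy,wx,a0=P").replace("p=q.apply([a0,0,d1])","p=q.apply([a0,dy,d1])").replace("*R.from_euler(\"y\",j[4])*R.from_euler(\"z\",j[5])\n    return p+q.apply([tx,ty,L]),q",";p=p+q.apply([wx,0,0]);q=q*R.from_euler(\"y\",j[4])*R.from_euler(\"z\",j[5])\n    return p+q.apply([0,0,L]),q")
s=s.replace("r=least_squares(f,[.3,.35,0,.35,.25,0,0,0]);P=r.x","r=least_squares(f,[.3,.35,0,.35,.25,.12,0,0]);P=r.x")
open("k.py","w").write(s)
E
cat > t.py <<'E'
from k import *
print(P.round(4),np.abs(r.fun).reshape(-1,3).max(1).round(4),Rx.as_rotvec(degrees=True).round(1))
c=np.array([.532,-.258]);r0=np.hypot(*c);az=np.arctan2(c[1],c[0])
for h in(0,-.3,-.6,-.9,-1.2,.3,.6,.9):
    o=[]
    for (back,z,th) in((.015,.2,-10),(.015,.17,0),(.02,.15,15),(.02,.13,45)):
        hd=az+h;L=c-back*np.array([np.cos(hd),np.sin(hd)]);a=np.arctan2(L[1],L[0])
        t=Sp(np.hypot(*L),a,hd-a,z,th);best=min((ik(t,j0) for j0 in([-.54,-.8,2.4,.3,.87,1.1],[-.6,.1,1.8,-.6,1,2.],[-.4,0,2.,.6,.8,.8])),key=lambda b:b[1]+b[2]*.1)
        o.append((th,best[0].round(2).tolist(),float(best[1].round(4)),float(best[2].round(3))))
    print(h,*o,sep="\n  ")
E
python3 t.py
```

```text
[ 2.980e-01  3.860e-01  4.870e-02  5.188e-01  3.402e-01  1.199e-01
 -9.000e-04  3.000e-04] [0.0002 0.0002 0.0004 0.0005 0.0029 0.0028 0.0015 0.0006 0.0015 0.0026] [ 0.1  0.1 90. ]
0
  (-10, [-0.96, -0.92, 2.44, 0.35, 1.06, 0.98], 0.0049, 0.128)
  (0, [-0.92, -0.84, 2.4, 0.3, 1.04, 1.02], 0.0, 0.0)
  (15, [-0.79, -0.48, 2.11, 0.12, 1.19, 1.2], 0.0, 0.0)
  (45, [-0.66, 0.17, 1.47, -0.04, 1.67, 1.37], 0.0, 0.0)
-0.3
  (-10, [-0.48, -0.87, 2.47, -0.27, 0.8, 1.96], 0.0, 0.0)
  (0, [-0.53, -0.69, 2.33, -0.16, 0.91, 1.85], 0.0, 0.0)
  (15, [-0.59, -0.43, 2.08, -0.06, 1.15, 1.75], 0.0, 0.0)
  (45, [-0.65, 0.17, 1.47, 0.02, 1.68, 1.67], 0.0, 0.0)
-0.6
  (-10, [-0.13, -0.44, 2.24, -0.76, 0.96, 2.82], 0.0, 0.0)
  (0, [-0.26, -0.4, 2.16, -0.51, 1.0, 2.56], 0.0, 0.0)
  (15, [-0.42, -0.29, 1.97, -0.22, 1.18, 2.26], 0.0, 0.0)
  (45, [-0.65, 0.17, 1.47, 0.07, 1.66, 1.97], 0.0, 0.0)
-0.9
  (-10, [-0.08, -0.14, 1.96, -0.7, 1.17, 2.98], 0.0021, 0.14)
  (0, [-0.13, -0.12, 1.92, -0.61, 1.18, 2.98], 0.0002, 0.011)
  (15, [-0.31, -0.1, 1.82, -0.31, 1.27, 2.68], 0.0, 0.0)
  (45, [-0.65, 0.17, 1.47, 0.11, 1.
[... 261 characters left out ...]
0.0)
0.3
  (-10, [-1.41, -0.88, 2.47, 0.76, 1.33, 0.2], 0.0, 0.0)
  (0, [-1.21, -0.69, 2.33, 0.56, 1.23, 0.4], 0.0, 0.0)
  (15, [-0.96, -0.43, 2.08, 0.26, 1.26, 0.71], 0.0, 0.0)
  (45, [-0.66, 0.17, 1.47, -0.09, 1.66, 1.07], 0.0, 0.0)
0.6
  (-10, [-1.47, -0.45, 2.24, 0.79, 1.44, -0.19], 0.0, 0.0)
  (0, [-1.31, -0.41, 2.16, 0.62, 1.36, -0.01], 0.0, 0.0)
  (15, [-1.06, -0.29, 1.97, 0.33, 1.34, 0.3], 0.0, 0.0)
  (45, [-0.66, 0.17, 1.47, -0.13, 1.62, 0.77], 0.0, 0.0)
0.9
  (-10, [-1.42, -0.09, 1.96, 0.74, 1.56, -0.42], 0.0, 0.0)
  (0, [-1.3, -0.12, 1.92, 0.6, 1.47, -0.28], 0.0, 0.0)
  (15, [-1.09, -0.11, 1.82, 0.35, 1.43, -0.02], 0.0, 0.0)
  (45, [-0.66, 0.17, 1.47, -0.16, 1.58, 0.47], 0.0, 0.0)
```

The kinematic model now fits to under 3 mm. Pouring at heading az-0.45 is feasible with margin. Next I'll plan that path and check the joints.

```bash
cat > t2.py <<'E'
from k import *
v=cur();c=np.array([.532,-.258]);hd=np.arctan2(c[1],c[0])-.45
def T(lx,ly,z,hdg,th):
    a=np.arctan2(ly,lx);return Sp(np.hypot(lx,ly),a,hdg-a,z,th)
s=np.array([v[0]*np.cos(v[1]),v[0]*np.sin(v[1]),v[3],v[1]+v[2],v[4]])
L=lambda b:c-b*np.array([np.cos(hd),np.sin(hd)])
e=np.array([*L(.02),.2,hd,-10.])
n=12;A=[s+(e-s)*f for f in (lambda t:t*t*(3-2*t))(np.linspace(0,1,n+1)[1:])]
pour=[(.02,.18,-7),(.02,.16,-2),(.02,.145,4),(.02,.135,10),(.018,.13,16),(.016,.126,22),(.015,.123,28),(.015,.12,34),(.015,.12,40),(.015,.12,45)]
B=[np.array([*L(b),z,hd,th]) for b,z,th in pour]
j=sense()["joint_pos"]
for a in A+B:
    j2,ep,er=ik(T(*a),j);print(a.round(3),j2.round(2),round(ep,4),round(er,3),"dj/dt",(np.abs(j2-j).max()*8).round(2));j=j2
TA=[T(*a) for a in A];plan([TA[:7],TA[7:]+[TA[-1]],[T(*b) for b in B]])
E
python3 t2.py
```

```text
27.45 [ 0.4867 -0.0505  0.2775] [-0.3 -0.7 -3.4] [ 0.26  1.16 -0.06] [-0.54 -0.94  2.45  0.34  0.87  1.1 ] 0.0217 30.0
lip r,az,h,z,pitch [  0.62   -0.121  -0.067   0.242 -12.531]Traceback (most recent call last):
  File "t2.py", line 13, in <module>
    j2,ep,er=ik(T(*a),j);print(a.round(3),j2.round(2),round(ep,4),round(er,3),"dj/dt",(np.abs(j2-j).max()*8).round(2));j=j2
             ~~^^^^^^^^^
  File "k.py", line 20, in ik
    s=least_squares(g,np.clip(j0,lo+.01,hi-.01),bounds=(lo+.02,hi-.02));return s.x,np.linalg.norm(s.fun[:3])/10,np.linalg.norm(s.fun[3:])
    return func(*args, **kwargs)
    raise ValueError("Initial guess is outside of provided bounds")
ValueError: Initial guess is outside of provided bounds
```

```bash
sed -i 's/np.clip(j0,lo+.01,hi-.01)/np.clip(j0,lo+.03,hi-.03)/' k.py; python3 t2.py
```

```text
27.45 [ 0.4867 -0.0505  0.2775] [-0.3 -0.7 -3.4] [ 0.26  1.16 -0.06] [-0.54 -0.94  2.45  0.34  0.87  1.1 ] 0.0217 30.0
lip r,az,h,z,pitch [  0.62   -0.121  -0.067   0.242 -12.531]
[  0.613  -0.078   0.241  -0.203 -12.481] [-0.51 -0.92  2.44  0.29  0.86  1.16] 0.0007 0.016 dj/dt 0.5
[  0.608  -0.087   0.239  -0.242 -12.343] [-0.49 -0.92  2.44  0.23  0.84  1.25] 0.0009 0.021 dj/dt 0.67
[  0.6    -0.101   0.236  -0.3   -12.135] [-0.46 -0.92  2.44  0.13  0.83  1.37] 0.0009 0.022 dj/dt 0.99
[  0.59   -0.118   0.231  -0.374 -11.875] [-0.42 -0.92  2.45  0.03  0.81  1.52] 0.0007 0.018 dj/dt 1.17
[  0.579  -0.138   0.226  -0.457 -11.579] [-0.39 -0.92  2.46 -0.07  0.8   1.67] 0.0002 0.005 dj/dt 1.18
[  0.567  -0.159   0.221  -0.545 -11.265] [-0.36 -0.89  2.46 -0.19  0.79  1.84] 0.0 0.0 dj/dt 1.4
[  0.556  -0.179   0.216  -0.633 -10.952] [-0.32 -0.85  2.44 -0.32  0.8   2.02] 0.0 0.0 dj/dt 1.43
[  0.544  -0.199   0.211  -0.717 -10.656] [-0.29 -0.8   2.43 -0.42  0.81  2.18] 0.0 0.0 dj/dt 1.26
[  0.535  -0.216   0.207  -0.79  -10.395] [-0.28 -0.75  2.41 -0.5   0.82  2.3 ] 0.0 0.0 dj/dt 1.03
[  0.5
[... 2121 characters left out ...]
3,"az":0.030}]

[{"x":-0.051,"y":0.000,"z":0.074,"ax":-0.000,"ay":-0.008,"az":0.000}, {"x":-0.072,"y":0.000,"z":0.139,"ax":-0.000,"ay":-0.022,"az":0.000}, {"x":-0.052,"y":0.000,"z":0.183,"ax":-0.000,"ay":-0.039,"az":0.000}, {"x":-0.006,"y":0.000,"z":0.213,"ax":-0.000,"ay":-0.056,"az":0.000}, {"x":0.074,"y":0.000,"z":0.238,"ax":-0.000,"ay":-0.072,"az":0.000}, {"x":0.159,"y":0.000,"z":0.269,"ax":-0.000,"ay":-0.089,"az":0.000}, {"x":0.244,"y":0.000,"z":0.300,"ax":-0.000,"ay":-0.106,"az":0.000}, {"x":0.322,"y":0.000,"z":0.337,"ax":-0.000,"ay":-0.122,"az":0.000}, {"x":0.411,"y":0.000,"z":0.368,"ax":-0.000,"ay":-0.139,"az":0.000}, {"x":0.482,"y":0.000,"z":0.401,"ax":-0.000,"ay":-0.153,"az":0.000}]
```

Request:
move_arm(increments=[{"x": 0.01,"y": 0.011,"z": 0.02,"ax": -0.002,"ay": -0.001,"az": 0.001},{"x": 0,"y": 0.043,"z": 0.03,"ax": -0.006,"ay": -0.003,"az": 0.006},{"x": -0.03,"y": 0.092,"z": 0.03,"ax": -0.013,"ay": -0.004,"az": 0.012},{"x": -0.07,"y": 0.154,"z": 0.015,"ax": -0.022,"ay": -0.004,"az": 0.02},{"x": -0.12,"y": 0.226,"z": 0,"ax": -0.031,"ay": -0.004,"az": 0.029},{"x": -0.17,"y": 0.304,"z": -0.015,"ax": -0.042,"ay": -0.004,"az": 0.039},{"x": -0.22,"y": 0.385,"z": -0.023,"ax": -0.052,"ay": -0.004,"az": 0.048}])

```text
time_s: 28.32
position: [0.4522, -0.1003, 0.2555]
ee_rot: [2.557, -0.835, 1.082]
contact_force: [-0.4, -0.1, -4.7]
opening: 0.0219
grasp_force: 30.0
```

Request:
move_arm(increments=[{"x": -0.005,"y": 0.077,"z": 0.035,"ax": -0.009,"ay": -0.001,"az": 0.009},{"x": -0.006,"y": 0.146,"z": 0.07,"ax": -0.018,"ay": -0.002,"az": 0.017},{"x": -0.005,"y": 0.201,"z": 0.1,"ax": -0.024,"ay": -0.002,"az": 0.024},{"x": -0.003,"y": 0.238,"z": 0.12,"ax": -0.029,"ay": -0.002,"az": 0.028},{"x": -0.002,"y": 0.252,"z": 0.128,"ax": -0.03,"ay": -0.003,"az": 0.03},{"x": -0.002,"y": 0.252,"z": 0.128,"ax": -0.03,"ay": -0.003,"az": 0.03}])

```text
time_s: 29.08
position: [0.441, -0.1394, 0.2421]
ee_rot: [2.375, -1.142, 0.979]
contact_force: [0.3, 0.2, -4.5]
opening: 0.0217
grasp_force: 30.0
```

```bash
cat > t3.py <<'E'
from k import *
v=cur();c=np.array([.532,-.258]);hd=np.arctan2(c[1],c[0])-.45
print("lip rel bucket",v[0]*np.array([np.cos(v[1]),np.sin(v[1])])-c,"heading",v[1]+v[2])
F=[]
for n in("scene","wrist","side"):cv2.imwrite(f"pics/{n}14.png",cv2.cvtColor(read_camera(n),cv2.COLOR_RGB2BGR));F.append(sense()["contact_force"][2])
print(F)
def T(lx,ly,z,hdg,th):
    a=np.arctan2(ly,lx);return Sp(np.hypot(lx,ly),a,hdg-a,z,th)
L=lambda b:c-b*np.array([np.cos(hd),np.sin(hd)])
pour=[(.02,.18,-7),(.02,.16,-2),(.02,.145,4),(.02,.135,10),(.018,.13,16),(.016,.126,22),(.015,.123,28),(.015,.12,34),(.015,.12,40),(.015,.12,45)]
plan([[T(*L(b),z,hd,th) for b,z,th in pour]])
E
python3 t3.py
```

```text
29.07 [ 0.441  -0.1394  0.2421] [ 0.3  0.2 -4.5] [ 0.96  0.68 -0.01] [-0.26 -0.67  2.37 -0.59  0.85  2.47] 0.0217 30.0
lip r,az,h,z,pitch [ 0.574 -0.432 -0.465  0.201 -9.957]
lip rel bucket [-0.01053044  0.01764179] heading -0.8967754993979244
[np.float64(-3.826537168604014), np.float64(-4.09826179632117), np.float64(-4.956946447732873)]
[{"x":-0.056,"y":0.010,"z":0.080,"ax":-0.000,"ay":-0.008,"az":0.000}, {"x":-0.077,"y":0.010,"z":0.145,"ax":-0.000,"ay":-0.022,"az":0.000}, {"x":-0.056,"y":0.010,"z":0.189,"ax":-0.000,"ay":-0.039,"az":0.001}, {"x":-0.010,"y":0.010,"z":0.219,"ax":-0.000,"ay":-0.056,"az":0.001}, {"x":0.070,"y":0.011,"z":0.245,"ax":-0.000,"ay":-0.072,"az":0.001}, {"x":0.155,"y":0.011,"z":0.276,"ax":-0.000,"ay":-0.089,"az":0.001}, {"x":0.240,"y":0.011,"z":0.307,"ax":-0.000,"ay":-0.106,"az":0.001}, {"x":0.318,"y":0.012,"z":0.343,"ax":-0.000,"ay":-0.122,"az":0.001}, {"x":0.407,"y":0.012,"z":0.375,"ax":-0.000,"ay":-0.139,"az":0.001}, {"x":0.478,"y":0.012,"z":0.408,"ax":-0.000,"ay":-0.153,"az":0.001}]
```

Request:
move_arm(increments=[{"x": -0.056,"y": 0.01,"z": 0.08,"ax": 0,"ay": -0.008,"az": 0},{"x": -0.077,"y": 0.01,"z": 0.145,"ax": 0,"ay": -0.022,"az": 0},{"x": -0.056,"y": 0.01,"z": 0.189,"ax": 0,"ay": -0.039,"az": 0.001},{"x": -0.01,"y": 0.01,"z": 0.219,"ax": 0,"ay": -0.056,"az": 0.001},{"x": 0.07,"y": 0.011,"z": 0.245,"ax": 0,"ay": -0.072,"az": 0.001},{"x": 0.155,"y": 0.011,"z": 0.276,"ax": 0,"ay": -0.089,"az": 0.001},{"x": 0.24,"y": 0.011,"z": 0.307,"ax": 0,"ay": -0.106,"az": 0.001},{"x": 0.318,"y": 0.012,"z": 0.343,"ax": 0,"ay": -0.122,"az": 0.001},{"x": 0.407,"y": 0.012,"z": 0.375,"ax": 0,"ay": -0.139,"az": 0.001},{"x": 0.478,"y": 0.012,"z": 0.408,"ax": 0,"ay": -0.153,"az": 0.001}])

```text
time_s: 30.48
position: [0.4988, -0.2167, 0.2502]
ee_rot: [-2.746, 1.332, 0.243]
contact_force: [0.3, 0.2, -3.7]
opening: 0.0216
grasp_force: 30.0
```

Request:
move_arm(increments=[{"x": 0,"y": 0,"z": 0,"ax": 0,"ay": 0,"az": 0},{"x": 0,"y": 0,"z": 0,"ax": 0,"ay": 0,"az": 0},{"x": 0,"y": 0,"z": 0,"ax": 0,"ay": 0,"az": 0},{"x": 0,"y": 0,"z": 0,"ax": 0,"ay": 0,"az": 0}])

```text
time_s: 30.98
position: [0.4974, -0.2141, 0.2497]
ee_rot: [-2.747, 1.331, 0.244]
contact_force: [0.2, 0.6, -3.1]
opening: 0.0219
grasp_force: 30.0
```

```bash
cat > t4.py <<'E'
from k import *
v=cur();F=[]
for n in("scene","wrist","side","scene"):cv2.imwrite(f"pics/{n}15.png",cv2.cvtColor(read_camera(n),cv2.COLOR_RGB2BGR));F.append(sense()["contact_force"][2])
print(np.mean(F),F)
def white(f,x0,x1,y0,y1):
    hsv=cv2.cvtColor(cv2.imread(f),cv2.COLOR_BGR2HSV);m=((hsv[...,2]>150)&(hsv[...,1]<60)).astype(np.uint8);k=np.zeros_like(m);k[y0:y1,x0:x1]=m[y0:y1,x0:x1]
    n,l,t,c=cv2.connectedComponentsWithStats(k);return [(t[i].tolist()) for i in range(1,n) if t[i,4]>3]
print(white("pics/scene15.png",105,180,100,215)); print(white("pics/side15.png",345,415,190,270))
c=np.array([.532,-.258]);hd=np.arctan2(c[1],c[0])-.45
def T(lx,ly,z,hdg,th):
    a=np.arctan2(ly,lx);return Sp(np.hypot(lx,ly),a,hdg-a,z,th)
L=lambda b:c-b*np.array([np.cos(hd),np.sin(hd)])
g=np.load("G.npz")["q"]  # tray scoop pose
lip=np.array([g[0]+.04*np.cos(g[3]),g[1]+.04*np.sin(g[3])])
s=np.array([*L(.015),.25,hd,45.]);e=np.array([*lip,.22,g[3],5.])
n=10;A=[np.array([*L(.015),.16,hd,45]),np.array([*L(.02),.21,hd,45])]+[s+(e-s)*f for f in (lambda t:t*t*(3-2*t))(np.linspace(0,1,n+1)[1:])]
B=[np.array([*lip,z,g[3],th]) for z,th in((.17,0),(.12,0),(.08,0),(.05,0),(.03,0),(.02,0),(.012,0),(.012,0))]
j=sense()["joint_pos"]
for a in A+B:
    j2,ep,er=ik(T(*a),j);print(a.round(3),j2.round(2),round(ep,4),round(er,3),(np.abs(j2-j).max()*8).round(2));j=j2
TA=[T(*a) for a in A];plan([TA[:5],TA[5:8],TA[8:]+[TA[-1]],[T(*b) for b in B]])
E
python3 t4.py
```

```text
30.98 [ 0.4974 -0.2141  0.2497] [ 0.2  0.6 -3.1] [-0.07 -0.08  0.  ] [-0.66  0.18  1.48  0.05  1.66  1.81] 0.0219 30.0
lip r,az,h,z,pitch [ 0.577 -0.44  -0.461  0.12  45.018]
-3.338250049050562 [np.float64(-3.371061252281549), np.float64(-2.9497417621500706), np.float64(-3.786475901814849), np.float64(-3.2457212799557813)]
[[118, 149, 4, 6, 6], [131, 166, 9, 5, 34]]
[[391, 191, 4, 4, 6], [353, 195, 16, 13, 92], [370, 201, 5, 3, 12], [372, 204, 9, 7, 42], [401, 216, 3, 10, 12], [382, 234, 4, 2, 6]]
[ 0.523 -0.246  0.16  -0.902 45.   ] [-0.66  0.17  1.41  0.04  1.73  1.82] 0.0 0.0 0.6
[ 0.52  -0.242  0.21  -0.902 45.   ] [-0.65  0.15  1.34  0.04  1.82  1.83] 0.0 0.0 0.75
[ 0.527 -0.239  0.249 -0.879 43.88 ] [-0.64  0.14  1.27  0.04  1.88  1.82] 0.0 0.0 0.56
[ 0.537 -0.22   0.247 -0.82  40.84 ] [-0.59  0.09  1.33  0.02  1.82  1.8 ] 0.0 0.0 0.51
[ 0.553 -0.193  0.244 -0.731 36.36 ] [-0.52  0.01  1.42  0.    1.73  1.78] 0.0 0.0 0.73
[ 0.571 -0.159  0.239 -0.624 30.92 ] [-0.45 -0.08  1.53 -0.01  1.62  1.75] 0.0 0.0 0.9
[ 0.592 -0.122  0.235 -0.508 25.   ] [-0.37 -0.17  1.65 -0.02  1.49  1.
[... 1947 characters left out ...]
36,"az":-0.038}, {"x":-0.098,"y":-0.453,"z":0.223,"ax":0.017,"ay":0.039,"az":-0.041}, {"x":-0.098,"y":-0.453,"z":0.223,"ax":0.017,"ay":0.039,"az":-0.041}]

[{"x":-0.234,"y":0.001,"z":0.329,"ax":0.000,"ay":0.014,"az":-0.000}, {"x":-0.400,"y":0.001,"z":0.618,"ax":0.000,"ay":0.014,"az":-0.000}, {"x":-0.532,"y":0.001,"z":0.849,"ax":0.000,"ay":0.014,"az":-0.000}, {"x":-0.632,"y":0.002,"z":1.023,"ax":0.000,"ay":0.014,"az":-0.000}, {"x":-0.698,"y":0.002,"z":1.139,"ax":0.000,"ay":0.014,"az":-0.000}, {"x":-0.731,"y":0.002,"z":1.196,"ax":0.000,"ay":0.014,"az":-0.000}, {"x":-0.758,"y":0.002,"z":1.243,"ax":0.000,"ay":0.014,"az":-0.000}, {"x":-0.758,"y":0.002,"z":1.243,"ax":0.000,"ay":0.014,"az":-0.000}]
```

Request:
move_arm(increments=[{"x": -0.047,"y": 0,"z": -0.263,"ax": 0,"ay": 0,"az": 0},{"x": -0.139,"y": 0,"z": -0.585,"ax": 0,"ay": 0,"az": 0},{"x": -0.188,"y": -0.046,"z": -0.836,"ax": -0.001,"ay": 0.003,"az": -0.004},{"x": -0.28,"y": -0.158,"z": -0.787,"ax": -0.002,"ay": 0.012,"az": -0.013},{"x": -0.41,"y": -0.314,"z": -0.711,"ax": -0.003,"ay": 0.024,"az": -0.027}])

```text
time_s: 31.8
position: [0.5092, -0.1534, 0.3656]
ee_rot: [-2.924, 1.12, 0.035]
contact_force: [-0.0, 0.6, -3.8]
opening: 0.0215
grasp_force: 30.0
```

Request:
move_arm(increments=[{"x": -0.127,"y": -0.201,"z": 0.072,"ax": 0,"ay": 0.015,"az": -0.017},{"x": -0.253,"y": -0.403,"z": 0.158,"ax": 0.003,"ay": 0.031,"az": -0.036},{"x": -0.362,"y": -0.591,"z": 0.251,"ax": 0.007,"ay": 0.047,"az": -0.054}])

```text
time_s: 32.17
position: [0.5268, -0.0485, 0.3291]
ee_rot: [3.007, -0.591, 0.416]
contact_force: [0.4, 0.3, -2.7]
opening: 0.0218
grasp_force: 30.0
```

Request:
move_arm(increments=[{"x": -0.049,"y": -0.183,"z": 0.079,"ax": 0.005,"ay": 0.015,"az": -0.016},{"x": -0.079,"y": -0.326,"z": 0.151,"ax": 0.011,"ay": 0.027,"az": -0.029},{"x": -0.094,"y": -0.419,"z": 0.203,"ax": 0.015,"ay": 0.036,"az": -0.038},{"x": -0.098,"y": -0.453,"z": 0.223,"ax": 0.017,"ay": 0.039,"az": -0.041},{"x": -0.098,"y": -0.453,"z": 0.223,"ax": 0.017,"ay": 0.039,"az": -0.041}])

```text
time_s: 32.8
position: [0.5476, 0.0146, 0.2929]
ee_rot: [3.007, -0.174, 0.795]
contact_force: [0.6, -0.8, -2.7]
opening: 0.0218
grasp_force: 30.0
```

```bash
cat > t5.py <<'E'
from k import *
v=cur();F=[];im={}
for k in range(2):
    for n in("scene","wrist","side"):im[n]=cv2.cvtColor(read_camera(n),cv2.COLOR_RGB2BGR);F.append(sense()["contact_force"][2])
for n in im:cv2.imwrite(f"pics/{n}16.png",im[n])
print("Fz",np.mean(F),np.std(F))
def white(i,x0,x1,y0,y1,val=150):
    hsv=cv2.cvtColor(i,cv2.COLOR_BGR2HSV);m=((hsv[...,2]>val)&(hsv[...,1]<60)).astype(np.uint8);k=np.zeros_like(m);k[y0:y1,x0:x1]=m[y0:y1,x0:x1]
    n,l,t,c=cv2.connectedComponentsWithStats(k);return [t[i].tolist() for i in range(1,n) if t[i,4]>3]
# bucket interior difference to earlier empty picture (s9: bail down, bucket empty)
e=cv2.imread("pics/s9.png");d=cv2.absdiff(im["scene"],e).max(2);u=d[130:170,112:172];print("scene diff px",(u>40).sum());
e2=cv2.imread("pics/sd9.png");d2=cv2.absdiff(im["side"],e2).max(2);print("side diff",(d2[200:235,355:400]>40).sum())
# ascii maps of brightness inside bucket (scene) and bucket outline shift
m=camera_model("scene");
for a in im["scene"].max(2)[132:168:1,112:172:1]: print("".join(" .:-=+*#%@"[min(9,int(x)//26)] for x in a))
print("pan",white(im["scene"],285,362,165,250,165))
# shift of the bucket
for nm,i,ee,box in(("scene",im["scene"],e,(165,195,125,170)),("side",im["side"],e2,(225,262,350,405))):
    y0,y1,x0,x1=box;print(nm,cv2.phaseCorrelate(np.float32(cv2.cvtColor(ee[y0:y1,x0:x1],7-1+0)),np.float32(cv2.cvtColor(i[y0:y1,x0:x1],6))))
E
python3 t5.py
```

```text
32.8 [0.5476 0.0146 0.2929] [ 0.6 -0.8 -2.7] [0.09 0.62 0.01] [-0.23 -0.41  2.01  0.07  1.03  1.43] 0.0218 30.0
lip r,az,h,z,pitch [ 6.610e-01  2.000e-03 -1.170e-01  2.190e-01  5.198e+00]
Fz -3.208825885149762 0.3943106569328145
scene diff px 41
side diff 0
*#****#**##***#*****##*#*##**##*##############**##*####*###*
*********************#**#*###*#*###*###*##*#####*####*######
***********************************************************#
************************************************************
************************************************************
***********************************#**************######****
***********************************************************#
*#*#********#***********************************************
#*#*##*******##************+++++==+++++++*******************
*#****##*#*****##*****+++==---:::::::::-==++****************
********#*#*####****++=-::-:...........:::-==++*************
#*#**##*###*##***++=-::....................::-=+************
********##*#****+=-:.................:..:.....:-=+**********
**********#***+=-:.................:......:.:...:
[... 867 characters left out ...]
#*+**-.::::::.::..:::..:..........:..::.::::.....-+*=:=:.-+
**++**=::::::..:.::.:....:....:.........::.:..:..:+*+-:+=-++
+--=**+:...:::.::.:.....................:.:.:...-+*+=..+*+*=
-..=+**-:.::::::::.::..................:.:::...-+*+-:..+#*+-
-:.--+*+-:.:::::...:..::.............:..:....:-+*+=:...+#*+=
===:.-**+-:..:.:.:...-+==::...:.::::.:......-=+*+=:....+**=*
*++-.:+**+-::..::...-*#**++=-:............:-+*+=-:.....=*+=*
#**=:.-++*+=::.....:+######*=-..........:-=+*+=:.......++=*#
pan [[344, 165, 18, 4, 59], [301, 205, 9, 9, 49], [299, 219, 8, 4, 20]]
scene ((0.6117670363387475, -0.05009740968327847), 0.6107653579005489)
side ((-0.02584292976359137, 0.04674774089939149), 0.9962240493297577)
```

```bash
python3 - <<'E'
import cv2,numpy as np
def w(f):
    h=cv2.cvtColor(cv2.imread(f),cv2.COLOR_BGR2HSV);return ((h[...,2]>140)&(h[...,1]<70)).astype(np.uint8)
for a,b in(("pics/scene16.png","pics/s9.png"),("pics/side16.png","pics/sd9.png")):
    m=w(a)&(1-cv2.dilate(w(b),np.ones((3,3))));n,l,t,c=cv2.connectedComponentsWithStats(m)
    print(a,[t[i].tolist() for i in range(1,n) if t[i,4]>6])
i=cv2.imread("pics/scene16.png")
for r in i.max(2)[162:178,112:172]: print("".join(" .:-=+*#%@"[min(9,int(x)//26)] for x in r))
E
```

```text
pics/scene16.png [[236, 103, 4, 22, 34], [229, 126, 10, 4, 30], [209, 142, 36, 25, 585], [131, 166, 9, 5, 36], [319, 205, 9, 5, 31], [336, 206, 10, 7, 43], [317, 216, 9, 6, 29], [335, 221, 9, 4, 26]]
pics/side16.png [[259, 72, 8, 10, 56], [267, 75, 39, 15, 380], [308, 79, 7, 11, 56], [222, 99, 72, 69, 1454], [241, 101, 9, 12, 71], [295, 108, 12, 15, 94], [134, 168, 126, 74, 4287], [51, 180, 81, 41, 1899], [138, 189, 5, 6, 14], [280, 195, 12, 11, 76], [308, 196, 14, 10, 71], [199, 294, 7, 13, 55], [135, 307, 13, 26, 228]]
+--=**+:...:::.::.:.....................:.:.:...-+*+=..+*+*=
-..=+**-:.::::::::.::..................:.:::...-+*+-:..+#*+-
-:.--+*+-:.:::::...:..::.............:..:....:-+*+=:...+#*+=
===:.-**+-:..:.:.:...-+==::...:.::::.:......-=+*+=:....+**=*
*++-.:+**+-::..::...-*#**++=-:............:-+*+=-:.....=*+=*
#**=:.-++*+=::.....:+######*=-..........:-=+*+=:.......++=*#
#+*+=..-=+*++=::..:+#######*=-.......:--=+*++-:.......-+=+**
*++++::=-==+**+=::=*###*#**+-:...::--=+++++-::.......:+==***
#*+++=+**-:=++*++=+++***#*+=-----=+++**+=-::........-++=+***
##*+++*##=.:-=+++***++*****++++++*++++=::.........:-++--*#**
##*+++*##*:..::-==++++++***++++++==-:::..........:=+=-.-*##*
**#*=+**##=.....:::----====----:::::............:+*=:..-****
*###*++****:........:::::::::..................-++=:...=****
#**##*==+**=.................................-==+-.....=*#**
**#*##*==+*+:..............................-=++=:......=*###
#*####**+++++-:........................:...-+=:........=*###
```

```bash
cat > t6.py <<'E'
from k import *
v=cur();g=np.load("G.npz")["q"];lip=np.array([g[0]+.04*np.cos(g[3]),g[1]+.04*np.sin(g[3])])
def T(lx,ly,z,hdg,th):
    a=np.arctan2(ly,lx);return Sp(np.hypot(lx,ly),a,hdg-a,z,th)
print(lip-v[0]*np.array([np.cos(v[1]),np.sin(v[1])]))
import sys
plan([[T(*lip,z,g[3],0) for z in c] for c in eval(sys.argv[1])])
E
python3 t6.py "[[.2,.16,.12],[.085,.055,.035,.022,.014,.014]]"
```

```text
33.1 [0.5485 0.0143 0.2938] [-0.5 -0.5 -3.7] [0.14 0.66 0.01] [-0.23 -0.41  2.01  0.07  1.03  1.43] 0.0215 30.0
lip r,az,h,z,pitch [ 6.620e-01  2.000e-03 -1.170e-01  2.200e-01  5.091e+00]
[-0.00046362  0.00043766]
[{"x":-0.140,"y":-0.002,"z":0.157,"ax":-0.000,"ay":0.014,"az":-0.000}, {"x":-0.272,"y":-0.001,"z":0.388,"ax":-0.000,"ay":0.014,"az":-0.000}, {"x":-0.404,"y":-0.000,"z":0.620,"ax":-0.000,"ay":0.014,"az":-0.000}]

[{"x":-0.133,"y":0.000,"z":0.192,"ax":0.000,"ay":0.000,"az":0.000}, {"x":-0.247,"y":0.001,"z":0.356,"ax":0.000,"ay":0.000,"az":0.000}, {"x":-0.323,"y":0.001,"z":0.465,"ax":0.000,"ay":0.000,"az":0.000}, {"x":-0.373,"y":0.001,"z":0.536,"ax":0.000,"ay":0.000,"az":0.000}, {"x":-0.403,"y":0.001,"z":0.580,"ax":0.000,"ay":0.000,"az":0.000}, {"x":-0.403,"y":0.001,"z":0.580,"ax":0.000,"ay":0.000,"az":0.000}]
```

Request:
move_arm(increments=[{"x": -0.14,"y": 0,"z": 0.157,"ax": 0,"ay": 0.014,"az": 0},{"x": -0.272,"y": 0,"z": 0.388,"ax": 0,"ay": 0.014,"az": 0},{"x": -0.404,"y": 0,"z": 0.62,"ax": 0,"ay": 0.014,"az": 0}])

```text
time_s: 33.48
position: [0.5416, 0.0156, 0.1817]
ee_rot: [2.964, -0.171, 0.929]
contact_force: [0.6, -0.5, -3.2]
opening: 0.0213
grasp_force: 30.0
```

Request:
move_arm(increments=[{"x": -0.133,"y": 0,"z": 0.192,"ax": 0,"ay": 0,"az": 0},{"x": -0.247,"y": 0,"z": 0.356,"ax": 0,"ay": 0,"az": 0},{"x": -0.323,"y": 0,"z": 0.465,"ax": 0,"ay": 0,"az": 0},{"x": -0.373,"y": 0,"z": 0.536,"ax": 0,"ay": 0,"az": 0},{"x": -0.403,"y": 0,"z": 0.58,"ax": 0,"ay": 0,"az": 0},{"x": -0.403,"y": 0,"z": 0.58,"ax": 0,"ay": 0,"az": 0}])

```text
time_s: 34.22
position: [0.5416, 0.0162, 0.0764]
ee_rot: [2.965, -0.17, 0.927]
contact_force: [-0.3, -0.4, -2.7]
opening: 0.0218
grasp_force: 30.0
```

```bash
python3 t6.py "[[.010,.0065,.0065],[.004,.004]]"
```

```text
34.23 [0.5416 0.0162 0.0764] [-0.3 -0.4 -2.7] [0.1  0.81 0.04] [-0.24 -0.21  2.35  0.19  0.41  1.29] 0.0218 30.0
lip r,az,h,z,pitch [ 0.661  0.004 -0.118  0.013  0.094]
[ 0.00046213 -0.00075248]
[{"x":-0.011,"y":0.004,"z":0.020,"ax":-0.000,"ay":0.000,"az":-0.000}, {"x":-0.024,"y":0.004,"z":0.040,"ax":-0.000,"ay":0.000,"az":-0.000}, {"x":-0.024,"y":0.004,"z":0.040,"ax":-0.000,"ay":0.000,"az":-0.000}]

[{"x":-0.010,"y":0.000,"z":0.014,"ax":0.000,"ay":0.000,"az":0.000}, {"x":-0.010,"y":0.000,"z":0.014,"ax":0.000,"ay":0.000,"az":0.000}]
```

Request:
move_arm(increments=[{"x": -0.011,"y": 0.004,"z": 0.02,"ax": 0,"ay": 0,"az": 0},{"x": -0.024,"y": 0.004,"z": 0.04,"ax": 0,"ay": 0,"az": 0},{"x": -0.024,"y": 0.004,"z": 0.04,"ax": 0,"ay": 0,"az": 0}])

```text
time_s: 34.6
position: [0.5422, 0.0154, 0.0697]
ee_rot: [2.964, -0.17, 0.928]
contact_force: [0.1, 0.6, -3.0]
opening: 0.0213
grasp_force: 30.0
```

Request:
move_arm(increments=[{"x": -0.01,"y": 0,"z": 0.014,"ax": 0,"ay": 0,"az": 0},{"x": -0.01,"y": 0,"z": 0.014,"ax": 0,"ay": 0,"az": 0},{"x": -0.01,"y": 0,"z": 0.014,"ax": 0,"ay": 0,"az": 0}])

```text
time_s: 34.98
position: [0.5434, 0.0152, 0.0685]
ee_rot: [2.962, -0.17, 0.933]
contact_force: [-2.1, 1.2, 3.2]
opening: 0.0217
grasp_force: 30.0
```

```bash
python3 t6.py "[[.0035,.0035]]"
```

```text
34.98 [0.5434 0.0152 0.0685] [-2.1  1.2  3.2] [ 0.06 -0.35  0.11] [-0.24 -0.19  2.35  0.21  0.38  1.27] 0.0217 30.0
lip r,az,h,z,pitch [ 0.663  0.002 -0.117  0.006 -0.142]
[-0.00155802  0.00028255]
[{"x":-0.016,"y":-0.001,"z":0.006,"ax":-0.000,"ay":-0.000,"az":-0.000}, {"x":-0.016,"y":-0.001,"z":0.006,"ax":-0.000,"ay":-0.000,"az":-0.000}]
```

Request:
move_arm(increments=[{"x": 0,"y": 0,"z": 0,"ax": 0,"ay": 0,"az": 0},{"x": 0,"y": 0,"z": 0,"ax": 0,"ay": 0,"az": 0},{"x": 0,"y": 0,"z": 0,"ax": 0,"ay": 0,"az": 0},{"x": 0,"y": 0,"z": 0,"ax": 0,"ay": 0,"az": 0},{"x": 0,"y": 0,"z": 0,"ax": 0,"ay": 0,"az": 0},{"x": 0,"y": 0,"z": 0,"ax": 0,"ay": 0,"az": 0}], hand=0)

```text
time_s: 35.72
position: [0.5419, 0.0155, 0.0669]
ee_rot: [2.964, -0.17, 0.927]
contact_force: [-0.4, -0.4, -0.2]
opening: 0.0801
grasp_force: 0.0
```

Request:
move_arm(increments=[{"x": 0,"y": 0,"z": -0.15,"ax": 0,"ay": 0,"az": 0},{"x": 0,"y": 0,"z": -0.4,"ax": 0,"ay": 0,"az": 0},{"x": 0,"y": 0,"z": -0.7,"ax": 0,"ay": 0,"az": 0},{"x": 0.2,"y": 0,"z": -0.9,"ax": 0,"ay": -0.02,"az": 0},{"x": 0.45,"y": 0,"z": -1,"ax": 0,"ay": -0.04,"az": 0},{"x": 0.6,"y": 0,"z": -1,"ax": 0,"ay": -0.06,"az": 0},{"x": 0.6,"y": 0,"z": -1,"ax": 0,"ay": -0.06,"az": 0},{"x": 0.6,"y": 0,"z": -1,"ax": 0,"ay": -0.06,"az": 0}])

```text
time_s: 36.72
position: [0.5295, 0.0166, 0.2402]
ee_rot: [3.107, -0.177, 0.356]
contact_force: [-0.2, 0.1, -1.8]
opening: 0.0918
grasp_force: 0.0
```

```bash
cat > t7.py <<'E'
from h import *
st();im=cv2.cvtColor(read_camera("scene"),cv2.COLOR_RGB2BGR);cv2.imwrite("pics/scene17.png",im);e=cv2.imread("pics/s9.png")
w=cv2.cvtColor(read_camera("wrist"),cv2.COLOR_RGB2BGR);cv2.imwrite("pics/wrist17.png",w)
g=lambda i,b:np.float32(cv2.cvtColor(i[b[0]:b[1],b[2]:b[3]],cv2.COLOR_BGR2GRAY))
for n,b in(("scoop",(150,240,212,262)),("bucket",(135,200,108,178))):
    t=g(e,(b[0]+6,b[1]-6,b[2]+6,b[3]-6));r=cv2.matchTemplate(g(im,b),t,cv2.TM_CCOEFF_NORMED);_,v,_,l=cv2.minMaxLoc(r);print(n,v,np.array(l)-6)
for nm in("s9","scene17"):
    i=cv2.imread(f"pics/{nm}.png").max(2)
    print(nm)
    for r in i[150:206:2,210:262]: print("".join(" .:-=+*#%@"[min(9,int(x)//26)] for x in r))
E
python3 t7.py
```

```text
36.73 [0.5295 0.0166 0.2402] [-0.2  0.1 -1.8] [ 0.03  0.1  -0.03] [-0.21 -0.19  1.87  0.03  1.23  1.46] 0.0918 0.0
scoop 0.7248839735984802 [ 2 -5]
bucket 0.9409332275390625 [0 0]
s9
*#********************#*=--------------------+++*#*#
****##****#******#**#*=----------------------------+
********#**#*#**#**##=------+***++++=---------------
****###***#****#**##+-------=+++****=:--------------
********#****#****##=--------+++++=-:---------------
********************++=-----=+++**+-----------------
*##*******##***************=++++*+=:----------------
*****##*###*########****###++++**+------------------
#*****##=-----++*###*#*##*+++++*++:------=----------
***#*#*=---------+++++*##=-++++*+=:-----------------
***###=-------------------++++**+------------------+
****+---------------+*+=--+++**+=----------------*##
****=-----------::=******++++**+-----------------+++
***=-----------:.  :::-=-++++**=:-------------------
***++---------:. .....  -+++**+-:.:::::::-:------+--
####=-+=-----:. ..:.....++++**+:.     .... ..:::-=-:
***########=-....:::--:-+++**+=:...:....:::...      
#****#*####=.. :
[... 1358 characters left out ...]
*+******=--
####*##**####=: .....:--:------:.     .....::---::::
###*##*#*###*:.......:-:-----=-:::::::::::....      
#########++-:. ...:.....-------..:...::::::::-......
#######+---.. .........:------:.....:::::::::.......
-----++---:. ..........-------:.........:::.......:-
---------:.:::::::...:==------:...................::
==-=-=-=-:.::::::::::----------...................::
=======-:...::::::::::::::::-::::::::..............*
=======:....:::::::::::::::::::::::::::-:.........=#
----=-::....::::::::::::::::::::::::::::..........-=
=====-.....:---::::::::::::::::::::::::..........:-=
=====:....:---------------::::::::::::::.........--=
+**=:....:*###*+++=---------=-------::..........---=
```

Request:
move_arm(increments=[{"x": -0.1,"y": 0,"z": -0.3,"ax": 0,"ay": 0,"az": 0},{"x": -0.3,"y": 0.2,"z": -0.5,"ax": 0,"ay": 0,"az": 0},{"x": -0.5,"y": 0.5,"z": -0.5,"ax": 0,"ay": 0,"az": 0},{"x": -0.7,"y": 0.8,"z": -0.5,"ax": 0,"ay": 0,"az": 0},{"x": -0.8,"y": 1,"z": -0.5,"ax": 0,"ay": 0,"az": 0},{"x": -0.8,"y": 1,"z": -0.5,"ax": 0,"ay": 0,"az": 0}])

```text
time_s: 37.58
position: [0.3788, -0.1186, 0.286]
ee_rot: [3.104, -0.185, 0.359]
contact_force: [-0.4, 0.7, 0.4]
opening: 0.0918
grasp_force: 0.0
```

Request:
move_arm(increments=[{"x": -0.1,"y": 0.4,"z": 0,"ax": 0,"ay": 0,"az": 0},{"x": -0.2,"y": 0.8,"z": 0,"ax": 0,"ay": 0,"az": 0},{"x": -0.3,"y": 1,"z": 0,"ax": 0,"ay": 0,"az": 0},{"x": -0.3,"y": 1,"z": 0,"ax": 0,"ay": 0,"az": 0}])

```text
time_s: 38.08
position: [0.3194, -0.2618, 0.2754]
ee_rot: [3.107, -0.182, 0.358]
contact_force: [1.1, 0.0, -0.2]
opening: 0.0918
grasp_force: 0.0
```

```bash
cat > t8.py <<'E'
from h import *
st();im=cv2.cvtColor(read_camera("scene"),cv2.COLOR_RGB2BGR);cv2.imwrite("pics/scene18.png",im);e=cv2.imread("pics/scene0.png")
g=lambda i,b:np.float32(cv2.cvtColor(i[b[0]:b[1],b[2]:b[3]],cv2.COLOR_BGR2GRAY))
for n,b,rf in(("scoop",(147,242,212,262),e),("bucket",(135,200,108,178),cv2.imread("pics/s9.png")),("glass/bottle",(190,285,145,290),e)):
    t=g(rf,(b[0]+6,b[1]-6,b[2]+6,b[3]-6));r=cv2.matchTemplate(g(im,b),t,cv2.TM_CCOEFF_NORMED);_,v,_,l=cv2.minMaxLoc(r);print(n,v,np.array(l)-6)
for nm in("scene0","scene18"):
    i=cv2.imread(f"pics/{nm}.png").max(2);print(nm)
    for r in i[150:232:2,206:266]: print("".join(" .:-=+*#%@"[min(9,int(x)//26)] for x in r))
E
python3 t8.py
```

```text
38.08 [ 0.3194 -0.2618  0.2754] [ 1.1  0.  -0.2] [0.06 0.19 0.03] [-1.16 -0.52  2.05  0.2   1.5   0.53] 0.0918 0.0
scoop 0.8249515891075134 [ 2 -6]
bucket 0.9088780879974365 [0 0]
glass/bottle 0.9156914353370667 [0 0]
scene0
#*****#*********=-------------------------------------------
******#*#***####=-------------------------------------------
***#**********##=---------------+***++++=-----------+=--+=++
**#*#**#***#**##=---------------=+++****=----------*#*######
**#************#*----------------+++++=-:----------+**#*****
*****************=--------------+++++*+------------+****#***
********#*****##*=--------------++++*+=:-------++***********
***********#**#*#*#*+++++=-----=++++*+-=-+++****************
**********************####*###*++++*+=-*###*******#*********
#******#**********#*********#*++++**+==*****#********#*##*#*
**************#**#************++++*++-*#********************
*****************************+++++*+==*###*#****##**#*#*****
*******************++++******++++**+-+*************#****#***
*******************=-...::-=-++++++=-***********************
******************+-.
[... 3421 characters left out ...]
*******************#*+:...:::--:.+###+:   
======::..:=*************************#*-...:::::::=*+:.     
====-::.:.-=+************************#+:..::::::-.-.        
====::..:-===+**********************##-...::::::.           
===-::..:====-************************:..:::::::.           
==-:::::-===--=*#*******************#=:.:::::--.            
==::.:::----:--+##*****************#*-.:::::::.             
=--::::---::::::--=+++***#***#****##*:.:::::::              
--:------:::::::::::::::::-=++++**#*+-::::-:-.              
------------::::::::::::::::::::::::=-:::::::.              
--------------::::::::::::::::::::::::::::--.:              
---------------::::::::::::::::::::::::::::-=-.
```

The scoop's image has shifted by about 6 px at the blade but only 2 px at the handle end. I'll fit its pose to check that it lies flat.

```bash
python3 - <<'E'
from h import *
m=camera_model("scene");q=np.load("G.npz")["q"]
Lp=np.array([[-.04,-.045,.042],[-.04,.045,.042],[-.128,0,.122],[.04,.045,.0],[.04,-.045,0]])
d=np.array([[2,-6],[1,-6],[1,-2],[2.5,-5.5],[0,-6]])
def pts(v,z0=.004): return (R.from_euler("z",q[3]+v[3])*R.from_euler("y",v[4])*R.from_euler("x",0)).apply(Lp)+[q[0]+v[0],q[1]+v[1],z0+v[2]]
o=proj(m,pts(np.zeros(5)))
for mask,n in(([1,1,1,1,1],"xyz yaw pitch"),([1,1,0,1,0],"flat"),([1,1,0,1,1],"no z")):
    k=np.array(mask,bool)
    def ex(u): v=np.zeros(5);v[k]=u;return v
    r=least_squares(lambda u:(proj(m,pts(ex(u)))-o-d).ravel(),np.zeros(k.sum()));v=ex(r.x);P=pts(v)
    print(n,v.round(4),"resid",r.fun.round(1),"lip z",P[3:,2].round(3),"back bottom z",(R.from_euler("y",v[4]).apply([-.04,0,0])[2]+.004+v[2]).round(3))
E
```

```text
xyz yaw pitch [-0.0048  0.0021  0.0151  0.0267 -0.1685] resid [-0.9  1.6  0.3  0.9  0.5 -1.3 -0.9 -1.2  0.9 -0. ] lip z [0.026 0.026] back bottom z 0.012
flat [-0.0199 -0.0001  0.     -0.0059  0.    ] resid [-0.5  1.   0.1  1.   0.4 -2.5 -1.4 -0.1  1.5  0.5] lip z [0.004 0.004] back bottom z 0.004
no z [-0.0187 -0.0006  0.      0.0176 -0.1189] resid [-0.6  1.5  0.1  1.   0.4 -1.2 -1.2 -1.1  1.4 -0. ] lip z [0.009 0.009] back bottom z -0.001
```

```bash
python3 - <<'E'
from h import *
m=camera_model("side");im=cv2.cvtColor(read_camera("side"),cv2.COLOR_RGB2BGR);cv2.imwrite("pics/side18.png",im)
q=np.load("G.npz")["q"]
Lp=np.array([[-.04,-.045,.042],[-.04,.045,.042],[-.128,-.011,.122],[-.128,.011,.122],[.04,.045,.0],[.04,-.045,0],[-.04,-.045,0],[-.04,.045,0]])
names=["bwR","bwL","hR","hL","lipL","lipR"]
for n,(dx,dz,p) in dict(orig=(0,0,0),flat20=(-.02,0,0),lifted=(-.005,.015,-.1685)).items():
    X=(R.from_euler("z",q[3])*R.from_euler("y",p)).apply(Lp)+[q[0]+dx,q[1],.004+dz]
    print(n,"side",proj(m,X).round(0).astype(int).tolist(),"scene",proj(camera_model("scene"),X).round(0).astype(int).tolist())
u=proj(m,[[.6,.01,.05]])[0].astype(int);print(u)
y0,x0=u[1]-45,u[0]-38
print(y0,x0)
for r in im.max(2)[y0:y0+80:2,x0:x0+76]: print("".join(" .:-=+*#%@"[min(9,int(x)//26)] for x in r))
E
```

```text
orig side [[299, 231], [270, 229], [287, 229], [279, 229], [272, 222], [299, 224], [298, 241], [269, 239]] scene [[218, 195], [248, 201], [238, 156], [245, 157], [240, 232], [209, 225], [218, 205], [248, 211]]
flat20 side [[299, 235], [270, 233], [287, 234], [279, 234], [272, 226], [300, 228], [299, 245], [270, 243]] scene [[219, 190], [249, 196], [239, 151], [246, 153], [242, 227], [211, 220], [220, 200], [249, 206]]
lifted side [[299, 231], [269, 229], [286, 237], [278, 237], [272, 218], [300, 220], [299, 240], [270, 238]] scene [[219, 190], [249, 196], [240, 153], [247, 154], [241, 226], [209, 219], [219, 202], [249, 208]]
[284 224]
179 246
==:...:-==============--------------------------:--:::::::::::::::::::::::::
=-:....:--------------------------------::::-:::::::::::::::::::::::::::::::
--:....:--------------:--::::::-:::::::::::::::::::::::::::::::::::::::::--=
--:....:-------:-:-::::::::::::::::::::::::::::::::::::::::::----==++*+++*#%
:::. ...:::::::::::::::::::::::::::::::::::::::::::---==++**####%%%%%%#**#%%
:::.  ..::::::::::::::::::::::::::::::::::::--=++*####%%%%%%%%%
[... 1931 characters left out ...]
%%%%%%%
--========-:::+#%%%%%%%%%%%%%%%######*+-::--------------+#%%%%%%%%%%%%%%%%%%
-----====-:.:+#%%###******++++++++*****+-::-------------+#%%%%%%%%%%%%%%%%%%
-------:...:=****+++++===================---------------+#%%%%%%%%%%%%%%%%%%
-:--::....:-=+++========--------------=====-------------+#%%%%%%%%%%%%%%%%%%
::::.....:-=====----------==-===------------------------+#%%%%%%%%%%%%%%%%%%
:::....:-===--------=-=========-===---------------------+#%%%%%%%%%%%%%%%%%%
.....:----------=-===---------------::::----------------+#%%%%%%%%%%%%%%%%%%
..:------------=-------::--============-----------------+#%%%%%%%%%%%%%%%%%%
:--------------------=====+=+++++===+=======--:::-------=*%%%%%%%%%%%%%%%%%%
```

```bash
python3 - <<'E'
from h import *
# fixed camera-in-tool transform from start
p0=np.array([.26008491,-.51208618,.19581662]);M0=R.from_rotvec([-3.05350454,-.7306997,.00013444])
c0=np.array([.32229491,-.48083931,.3839182]);C0=R.from_rotvec([2.49241374,-1.52907033,-.19440873])
ct=M0.inv().apply(c0-p0);CR=M0.inv()*C0
m=dict(camera_model("wrist"));s=sense();M=R.from_rotvec(s["ee_rot"]);print("check",s["position"]+M.apply(ct)-m["position"])
p=np.array([.5295,.0166,.2402]);M=R.from_rotvec([3.107,-.177,.356])
m["position"]=p+M.apply(ct);m["rotation"]=(M*CR).as_rotvec()
q=np.load("G.npz")["q"]
Lp=np.array([[-.04,-.045,.042],[-.04,.045,.042],[-.128,-.011,.122],[-.128,.011,.122],[.04,.045,.0],[.04,-.045,0],[.04,.045,.01],[.04,-.045,.01]])
for n,(dx,dz,pp) in dict(orig=(0,0,0),flat20=(-.02,0,0),lifted=(-.005,.015,-.1685)).items():
    X=(R.from_euler("z",q[3])*R.from_euler("y",pp)).apply(Lp)+[q[0]+dx,q[1],.004+dz];print(n,projw(m,X).round(0).astype(int).tolist())
T=[.5826,.017,-.086];print("tray corners",projw(m,fr(T,[[a,b,.012] for a in(-.1175,.1175) for b in(-.061,.061)])).round(0).astype(int).tolist())
w=cv2.imread("pics/wrist17.png");h=cv2.cvtColor(w,cv2.COLOR_BGR2HSV)
y0,y1,x0,x1=60,300,160,370;print(y0,x0)
for y in range(y0,y1,4): print(y,"".join(("#" if h[y,x,2]>190 else "+" if h[y,x,2]>110 else "o") if h[y,x,1]<75 else ("." if h[y,x,2]<110 else " ") for x in range(x0,x1,3)))
E
```

```text
check [ 7.55169675e-05 -4.15303471e-04  2.83981598e-04]
orig [[296, 166], [228, 166], [272, 244], [252, 244], [232, 115], [293, 115], [232, 113], [293, 113]]
flat20 [[298, 181], [230, 181], [274, 262], [254, 262], [234, 128], [294, 128], [233, 127], [295, 127]]
lifted [[297, 175], [228, 175], [273, 263], [253, 263], [231, 115], [294, 115], [230, 115], [295, 115]]
tray corners [[302, 247], [219, 249], [297, 89], [215, 91]]
60 160
60 .............                                                         
64 .............                                                         
68 ............                                                          
72 .o.........                                                           
76 ..........                                                            
80   ......                                                              
84                                                                       
88                                                                       
92                                     .........                         
9
[... 3122 characters left out ...]
                .........
264 .......                        +++++++                       .........
268 .......                        #######                        ........
272 ......                                                         .......
276 .....                                                          .......
280 ......                                                         .......
284 oooooo.............................................................ooo
288 ooooooooo.o.................................................oooooooooo
292 ooooooooooooo.............................................oooooooooooo
296 ooooooooooooo................................................ooooooooo
```

The wrist view agrees with a flat scoop sitting 20 mm nearer the robot, well inside the tray: lip row about 130, back wall 182, handle end 264. Last check is counting the ice in the bucket with the wrist camera from here.

```bash
python3 - <<'E'
from h import *
m=camera_model("wrist");w=cv2.cvtColor(read_camera("wrist"),cv2.COLOR_RGB2BGR);cv2.imwrite("pics/wrist19.png",w)
B=[.532,-.258,.4]
print("rim",projw(m,fr(B,circ(.066,.125,5))).round(0).tolist(),"floor",projw(m,fr(B,circ(.05,.006,5))).round(0).tolist())
u=projw(m,fr(B,circ(.074,.125,40)));x0,y0=np.maximum(u.min(0).astype(int)-6,0);x1,y1=u.max(0).astype(int)+6
h=cv2.cvtColor(w,cv2.COLOR_BGR2HSV);print(x0,y0)
for y in range(y0,min(y1,384),2): print("".join(" .:-=+*#%@"[min(9,int(w[y,x].max())//26)] if h[y,x,1]<80 else "~" for x in range(x0,min(x1,512))))
E
```

```text
rim [[219.0, 8.0], [196.0, 67.0], [268.0, 83.0], [286.0, 22.0], [219.0, 8.0]] floor [[233.0, 53.0], [220.0, 90.0], [262.0, 100.0], [273.0, 62.0], [233.0, 53.0]]
179 0
~~~~~~~~~~~~~~~~~~~~~~~~~~~~~~~~~~~~~~~*+:=*##############**+++++++++++*##############~~~~~~~~~~~~~~~~~~~~~~~~~~~~~~~~~~~~~~~~
~~~~~~~~~~~~~~~~~~~~~~~~~~~~~~~~~~~~~~#########*+++*+=-:::::::::..::::...::::--=+*#########~~~~~~~~~~~~~~~~~~~~~~~~~~~~~~~~~~~
~~~~~~~~~~~~~~~~~~~~~~~~~~~~~~~~~~########*+=-::::::....::::::::::::::::::.:::.....--+########~~~~~~~~~~~~~~~~~~~~~~~~~~~~~~~~
~~~~~~~~~~~~~~~~~~~~~~~~###~~~~#######+==::::::::::::::::::::::::::::::::::::::::::..:..:=*########~~~~~~~~~~~~~~~~~~~~~~~~~~~
~~~~~~~~~~~~~~~~~~~~~~~*+::*######*=::::::::::::::::::::::::::::::::::::::::::::::::::::::::-*########~~~~~~~~~~~~~~~~~~~~~~~~
~~~~~~~~~~~~~~~~~~~~~~~~=######+--:::::::::::::::::::::::::::::::::::::::::::::::::::::::::::::-+########*~~~~~~~~~~~~~~~~~~~~
~~~~~~~~~~~~~~~~~~~~~~~#####*--:::::::::::::::::::::::::::::::::::::::::::::::::::::::::::::::::::-*#####***~~~~~~~~~~~~~~~~~~
~~~~~~~~~~~~~~~~~~~~~#####+-::::::::::::::::
[... 4843 characters left out ...]
#########*++=:-==--::::::~~::~:~~:~~~~~~~~~~~~~~~~~~~~~~~~~~~~~~~
~~~~~~~~~~~~~~~~~~~~~~~~~~~~~~~~~~~~~~~..:...:::::--===----::::------:::::::::::::::::::~:~~::~~~~~~~~~~~~~~~~~~~~~~~~~~~~~~~~
~~~~~~~~~~~~~~~~~~~~~~~~~~~~~~~~~~~~~~~~~.:::::::::::::::~::::::::::::::::::::::::::~::~~~~:~~~~~~~~~~~~~~~~~~~~~~~~~~~~~~~~~~
~~~~~~~~~~~~~~~~~~~~~~~~~~~~~~~~~~~~~~~~~~~.:::::::::::::::~::::::~~:~::::::::::::~:~:~~~::~~~~~~~~~~~~~~~~~~~~~~~~~~~~~~~~~~~
~~~~~~~~~~~~~~~~~~~~~~~~~~~~~~~~~~~~~~~~~~~~~.:::~:~:::~:~:::::~::::~:::::::~:::~~~~~~:.~~~~~~~~~~~~~~~~~~~~~~~~~~~~~~~~~~~~~~
~~~~~~~~~~~~~~~~~~~~~~~~~~~~~~~~~~~~~~~~~~~~~~~..::~:~~:~~:~~::::~~::~:~::~~~~:~~~~::~~~~~~~~~~~~~~~~~~~~~~~~~~~~~~~~~~~~~~~~~
```

The bucket holds a cluster of well over three cubes, and nothing lies spilled around it. The handle is in its catch, the scoop is flat on its tray, and the arm is clear, so I'm handing the job in.

```bash
python3 -c "
from bench import *
print(close_job())"
```

```text
the job is handed in; nothing more can be done
None
```

The job is handed in at about 38 s, verdict not shown: the bail is down in its catch, about five or six cubes (by weight; at least four visible) are in the bucket with none seen spilled, and the scoop lies flat on its tray, about 20 mm from where it started.

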